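# Tighten a router collet nut one flat past finger-tight

### The arm

A 6-joint arm with a two-finger parallel gripper is mounted at the origin on the work surface. World frame = base frame: x ahead of the robot, y to its left, z up, the work surface at z = 0. Lengths are in m, angles in degrees, forces in N, time in s.
With the tool pointing down it reaches from about 0.4 to 0.825 m from the base axis. Payload 7 kg.
Tool frame: the origin (TCP) lies at the very end of the fingers, on their centre line; the grasp point (between the pads) lies hold_point_z behind it (hold_point_z is the distance from the TCP to the grasp point, in m); z points along the fingers, y is the direction in which the jaws open and shut (so a half turn about z gives the same grasp; the last joint's range is limited). The gripper opens to 88 mm and grips with 3 to 60 N. Pads are 19 mm wide; open, the fingers measure 130 mm over their backs; the gripper's body (78 mm by 193 mm) begins 47 mm behind the grasp point.
Start: joints at [-47.664, 20.546, 0.682, 0, -70.136, -16.507], TCP at [0.294, -0.608, 0.227] pointing down, gripper open.
Joint ranges: [-176.03, 176.03], [-82.01, 121.73], [-58.28, 71.71], [-173.87, 95.51], [-174.79, -0.11], [-173.66, 173.66]. Speed limits (degrees/s): [136.94, 136.94, 172.46, 180, 180, 180].

### API

Orientations are given as [roll, pitch, yaw] about the fixed x, y, z axes, in that order (R = Rz(yaw) Ry(pitch) Rx(roll)).
In Python, from plant import get_obs, snapshot, close_job, hold_point_z gives the robot as it stands. The module is installed in compiled form; this text tells all that it offers.
- The arm moves only by the tool jog_arm, never from a script. Its argument "commands" is a list of rows, each a list of 4 numbers: the shift along the world's x, y, z in mm, then the turn about the world's z in degrees. In form: [[x, y, z, turn], ...]. A call has exactly 10 rows; each row shifts and turns the commanded pose from where the row before left it; what a row does not reach is not made up. A row lasts 1/12 s, in which the tool goes at most 41.7 mm and 7.16 degrees, less where a joint would pass 70% of its speed; a pose out of reach is approached as far as the arm can. A call is refused whole if a number of a shift passes 41.7 or a number of a turn 7.16, either way. A call with a gripper value outside its range is refused whole. "fingers" is the finger opening in mm, from 0 to 87.6, set as the call begins (left out, the last holds). The fingers move at their own pace and stop on an object; the grip force is fixed at half the most. Time passes only in rows, so rows that do not move let the fingers close, or fill a call up. It gives the time, the measured TCP pose, the force and the opening at its end, in the units of the state.
- get_obs(): the state, without advancing time (a new reading comes with each control period).
- snapshot(name): name is "scene" or "top"; returns a dict with "image" (480x640x3 uint8, red, green, blue), "fov_y" (degrees; the focal length in pixels is half the picture's height over the tangent of half this angle, whatever the lens; pixels are square), "cx", "cy" (the principal point, pixels), "dist_coeffs" ([k1, k2, p1, p2, k3] as OpenCV has them; the pictures are not rectified), "rvec" (rotation vector, rad) and "tvec" (3), from world to camera coordinates, as OpenCV has them. Camera axes: x right, y down, z forward; pixel columns grow to the right and rows downward; lengths in m; the calibration is good to about 2 mm. A picture is of the moment at which its call begins. There is no depth.
- close_job(): hands the job in, once; it reports no verdict.
The state is a dict: "clock": time; "joint_pos": joint angles; "qvel": joint speeds; "tau": joint torques, N m; "tool_pos": TCP position; "orientation": TCP orientation; "force": force on the tool from outside, world axes, zero at the start; "moment": the same for the moment, N m; "opening": finger opening in m.
Only numpy, scipy, OpenCV 4.12 (cv2) and the standard library are available. Lean on these libraries where they do the work, as an engineer would, in place of code of your own. Each camera call takes 0.05 s, during which the arm holds its last target.

### The job

The cutter is already in the router's collet: run the hex collet nut down clockwise with your fingers until it is finger-tight, then tighten it one flat (a sixth of a turn) further with the spanner that fits, no more. Turn it past finger-tight with the spanner only, do not touch the brittle cutter, and finish with the spanner lying flat on the bench, clear of the router plate; leave the other things alone.

Things in the scene. Friction and masses are not known exactly. Their poses are not given: they have to be found in the camera images.
- router: Router head fixed nose-up in the bench: a 150 x 150 mm aluminium plate 8 mm thick, a black collar 72 mm across up to z = 42 mm, a dark steel nose 60 mm across up to 55 mm, then a 24 mm spindle. Origin: centre of the plate's underside, on the bench; z up along the spindle axis. It stands at any yaw.
- nut: Steel hex collet nut on the spindle, axis vertical, 32 mm across flats, 37 mm across corners, 20 mm tall. Origin: centre of its underside, on the axis, about 78 mm above the bench when finger-tight. One pair of flats faces its +x and -x, the others follow every 60 degrees. Clockwise from above it sinks, 2 mm a turn. It starts loose, 0.7 to 1.7 rad short of finger-tight, differently each time.
- collet (a joint): How far the nut has been turned past finger-tight, rad, clockwise from above; 0 while it is loose or just finger-tight. One flat is 1.05. The loose nut turns at about 0.05 N m; at finger-tight it stops dead; above about 0.6 N m it turns on under steady drag and stays where it is left. Fingers should stop well below that, at 0.1 to 0.3 N m.
- cutter: Straight router cutter standing up out of the nut on the same axis: 12 mm shank, then 15 mm across; its top is 131 mm above the bench, 33 mm above the nut's top when finger-tight. Origin: on the axis, 97 mm above the bench. Fixed; brittle.
- spanner: The larger of two steel open-end spanners, loose, flat on the bench, 12 mm thick, 0.26 to 0.38 kg, about 220 mm long, symmetrical about its long axis. Straight shank 150 mm long, 18 mm wide, rounded end 24 mm wide. Origin: on the underside at the middle of the shank; +x points to the jaws, z up. It balances about 27 mm from the origin towards the jaws.
- spanner_jaw (a point): Centre of the larger spanner's jaws, mid-thickness, on its long axis, 107 mm from its origin along +x. The nut's axis comes here. Jaw gap 33.5 mm, open towards +x with flared tips (44 mm apart) that end 29 mm further on; the throat is 20 mm behind this point; the head is 60 mm wide.
- small_spanner: Smaller open-end spanner of the same steel, 19.5 mm jaws, about 170 mm long, 8 mm thick: does not fit. Origin: underside, middle of the shank. Leave it alone.
- tape_measure: Black tape measure, 30 x 68 x 62 mm, standing on the bench beyond the router. Origin: centre of underside. Leave it alone.
- offcut: Pale wood offcut, 60 x 100 x 30 mm, beyond the router. Origin: centre of underside. Leave it alone.
Things that resemble listed ones, but are neither listed nor needed, are in the scene too. What is shaped like the spanner but orange or purple is not meant.

How it is judged (in metres and radians):
On the way, in this order (a step that is already met when the one before it is completed fails the run):
1. the nut is run down finger-tight with the fingers, and not past it (z of nut in the frame of router below 0.07803 m and value of joint collet below 0.15 rad and contact force between the fingers and nut above 1 N), for 0.2 s.
2. the spanner, on the nut, has turned it about one flat further (value of joint collet above 0.85 rad and distance between spanner_jaw and nut below 0.035 m), for 0.1 s.
At the end, for the whole second after the job is handed in: The nut is seated and stands 0.85 to 1.25 rad (one flat, 60 degrees, about 11 degrees either way) past finger-tight; the larger spanner lies flat (within 0.08 rad) and still on the bench, its shank's middle and its jaws each more than 80 mm from the nut's axis (value of joint collet between 0.85 and 1.25 rad and z of nut in the frame of router below 0.07807 m and height (world z) of spanner below 0.006 m and angle between spanner's own z axis and vertical below 0.08 rad and linear speed of spanner below 0.02 m/s and horizontal distance between each of spanner, spanner_jaw and nut above 0.08 m); the robot touches nothing.
It fails at once if the nut is driven past finger-tight with the fingers (contact force between the fingers and nut above 1 N and value of joint collet above 0.15 rad).
It fails at once if the spanner is put to the nut while it is still well short of finger-tight (contact force between spanner and nut above 1 N and z of nut in the frame of router above 0.0782 m).
It fails at once if the nut is overtightened (value of joint collet above 1.3 rad).
It fails at once if the cutter is struck (contact force between anything else and cutter above 2 N).
It fails at once if a bystander (small spanner, tape measure or offcut) is moved (distance of any of small_spanner, tape_measure, offcut from where it was at the start of the episode above 0.02 m).
It also fails if it takes over 72 s, if anything falls off the work surface, if the arm or the gripper's body presses on something with over 40 N, if the wrist force passes 120 N, or if a joint passes its speed limit or range.

## Working session

There is one attempt and no reset: what is moved stays moved. The work goes in short steps, Python scripts to look and compute and a tool call to move; the robot and the scene stay as the last step left them, time stands still between calls to the robot, and variables do not carry over. Pictures are saved under pics/ and viewed, and the job is handed in when it is done.

Besides the shell and the picture viewer there is one more tool, called as name(argument=value, ...), one argument or row to a line, values as JSON. jog_arm: Moves the arm, as the interface text tells. Its arguments: {"type":"object","properties":{"commands":{"type":"array","items":{"type":"array","items":{"type":"number"}}},"fingers":{"type":"number"}},"required":["commands"]}

```bash
mkdir -p pics
cat > h.py <<'E'
import numpy as np, cv2
from plant import get_obs, snapshot, close_job, hold_point_z
def snap(n,f=None):
    s=snapshot(n)
    if f: cv2.imwrite('pics/'+f,s['image'][:,:,::-1])
    s['K']=None
    H=s['image'].shape[0]; fl=H/2/np.tan(np.radians(s['fov_y'])/2)
    s['K']=np.array([[fl,0,s['cx']],[0,fl,s['cy']],[0,0,1.]])
    return s
def ray(s,uv,z):
    p=cv2.undistortPoints(np.array(uv,float).reshape(-1,1,2),s['K'],np.array(s['dist_coeffs'],float)).reshape(-1,2)
    R,_=cv2.Rodrigues(np.array(s['rvec'],float)); t=np.array(s['tvec'],float).reshape(3)
    c=-R.T@t; d=np.c_[p,np.ones(len(p))]@R
    return c+d*((z-c[2])/d[:,2])[:,None]
def proj(s,P):
    return cv2.projectPoints(np.array(P,float).reshape(-1,1,3),np.array(s['rvec'],float),np.array(s['tvec'],float),s['K'],np.array(s['dist_coeffs'],float))[0].reshape(-1,2)
def crop(s,f,x0,y0,x1,y1,k):
    cv2.imwrite('pics/'+f,cv2.resize(s['image'][y0:y1,x0:x1,::-1],None,fx=k,fy=k,interpolation=cv2.INTER_CUBIC))
E
python3 - <<'E'
from h import *
import pickle
a=snap('scene','s0.png');b=snap('top','t0.png')
pickle.dump((a,b),open('s0.pkl','wb'))
print(hold_point_z,get_obs())
for s in(a,b):
    R,_=cv2.Rodrigues(np.array(s['rvec'],float));print(-R.T@np.array(s['tvec']).reshape(3),s['fov_y'])
E
```

```text
0.0188 {'clock': 0.1, 'joint_pos': array([-4.76655571e+01,  2.05890491e+01,  6.37291546e-01, -1.70632773e-02,
       -7.01364160e+01, -1.65062909e+01]), 'qvel': array([-0.06215229, -0.17836919,  0.05675195, -0.00279177, -0.06097249,
       -0.02975055]), 'tau': array([-1.24104936e-03, -5.84162879e+01,  2.93751222e+01,  7.01551706e+00,
        1.01434972e-02, -5.65454934e-05]), 'tool_pos': array([ 0.29384214, -0.6071805 ,  0.22568596]), 'orientation': array([ 1.79910902e+02, -9.67401053e-03, -1.54177651e+02]), 'force': array([0.04603674, 0.00894275, 0.95596522]), 'moment': array([ 0.04214238, -0.00924675,  0.00066493]), 'opening': 0.08745706316739561}
[0.98504354 0.47763523 1.02045684] 56.856523483232415
[0.38724588 0.07609896 1.24190437] 46.116902557000316
```

View pics/s0.png

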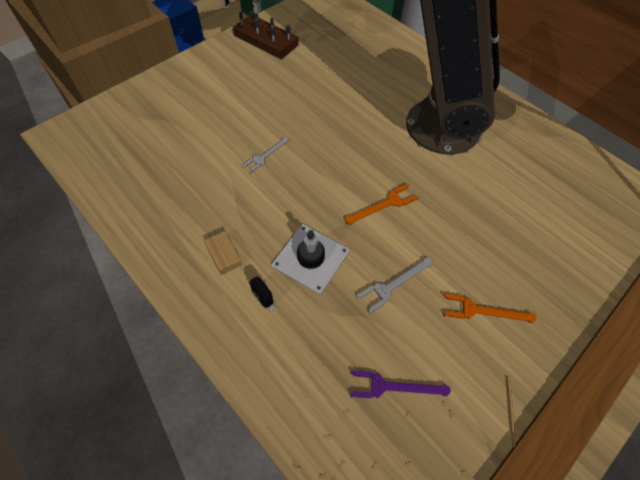

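View pics/t0.png

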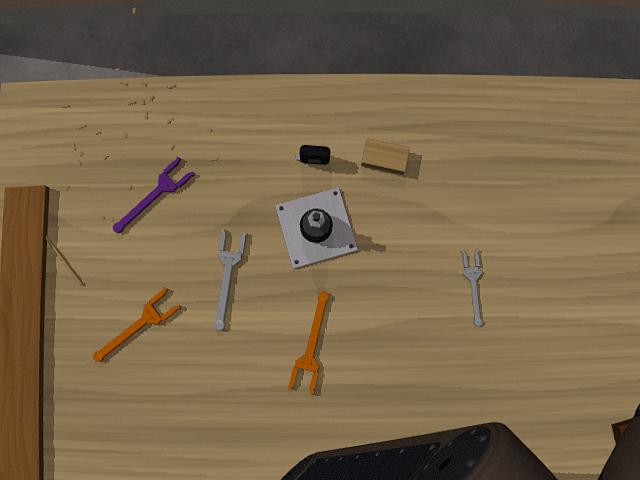

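Run:
```python
from h import *
import pickle
a,b=pickle.load(open('s0.pkl','rb'))
crop(b,'t0a.png',265,180,365,275,8) if 0 else crop(b,'t0a.png',270,180,365,275,6)
crop(b,'t0b.png',190,220,270,340,5)
crop(a,'s0a.png',270,215,355,295,7)
crop(a,'s0b.png',345,245,445,320,8)
```

```text
(no output)
```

View pics/t0a.png

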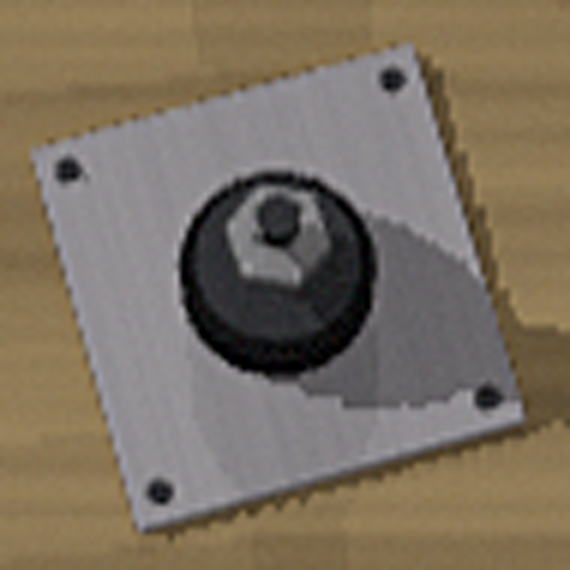

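View pics/t0b.png

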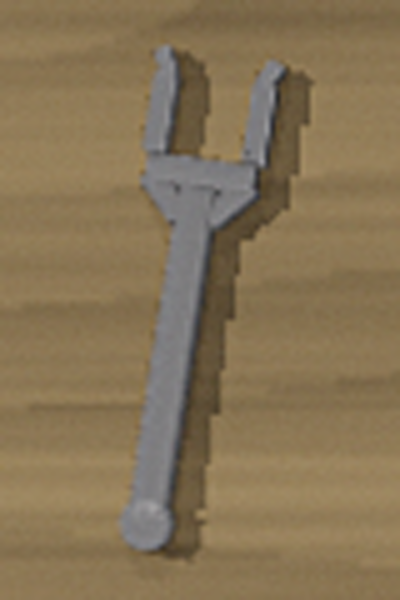

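View pics/s0a.png

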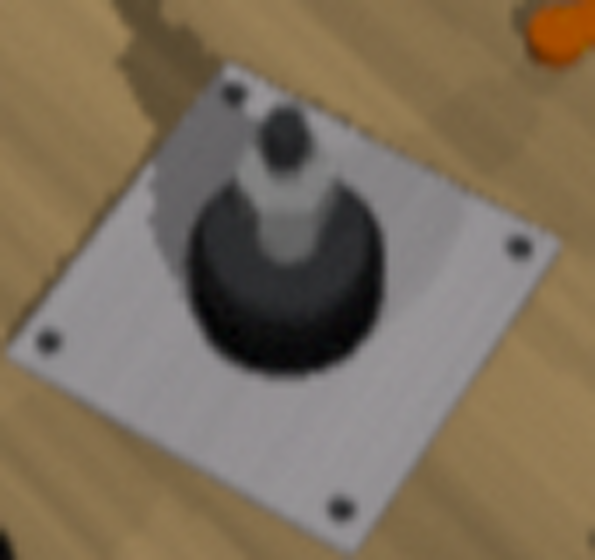

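View pics/s0b.png

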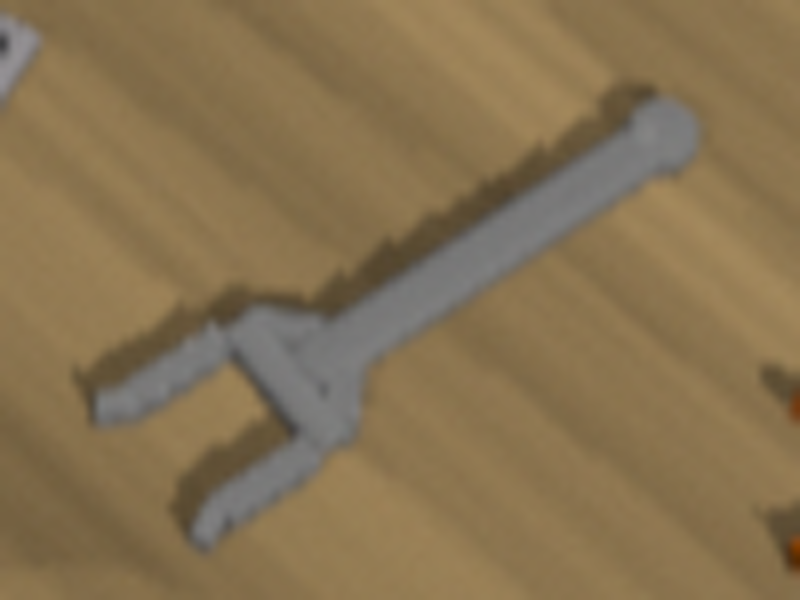

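```bash
cat > m0.py <<'E'
from h import *
import pickle
a,b=pickle.load(open('s0.pkl','rb'))
f=lambda p,k,x,y:(np.array(p,float)+.5)/k-.5+[x,y]
T=ray(b,f([(68,170),(392,79),(488,397),(160,491)],6,270,180),.008)
S=ray(a,f([(234,95),(518,247),(341,509),(48,342)],7,270,215),.008)
print(T.round(4),T.mean(0),'\n',S.round(4),S.mean(0))
print('cut',ray(b,f((279,219),6,270,180),.131),ray(a,f((287,125),7,270,215),.131))
print('spT',ray(b,f([(147,525),(160,48),(277,68),(205,188),(143,184),(257,183)],5,190,220),.012).round(4))
print('spS',ray(a,f([(667,133),(97,412),(203,545)],8,345,245),.012).round(4))
E
python3 m0.py
```

```text
[[ 0.6686  0.1495  0.008 ]
 [ 0.7028  0.028   0.008 ]
 [ 0.5817 -0.0059  0.008 ]
 [ 0.5475  0.1153  0.008 ]] [0.62518543 0.07171767 0.008     ] 
 [[ 0.5839 -0.0056  0.008 ]
 [ 0.5493  0.1153  0.008 ]
 [ 0.6701  0.1497  0.008 ]
 [ 0.7048  0.0286  0.008 ]] [0.62701314 0.07198241 0.008     ]
cut [[0.62325087 0.07133817 0.131     ]] [[0.62726373 0.07381796 0.131     ]]
spT [[0.4097 0.2832 0.012 ]
 [0.6203 0.2814 0.012 ]
 [0.6108 0.2289 0.012 ]
 [0.5572 0.2601 0.012 ]
 [0.5592 0.2877 0.012 ]
 [0.5593 0.2371 0.012 ]]
spS [[0.4128 0.2861 0.012 ]
 [0.6173 0.2316 0.012 ]
 [0.6241 0.2836 0.012 ]]
```

```bash
cat > nutov.py <<'E'
from h import *
import pickle,sys
def hexov(s,c,yaw,z,win,k):
    x0,y0,x1,y1=win
    im=cv2.resize(s['image'][y0:y1,x0:x1,::-1],None,fx=k,fy=k,interpolation=cv2.INTER_CUBIC).copy()
    im=cv2.convertScaleAbs(im,alpha=1.3)
    if yaw is not None:
      for zz,col in((z,(0,255,0)),(z+.02,(0,0,255))):
        an=np.radians(yaw+30+60*np.arange(6))
        P=np.c_[c[0]+.0185*np.cos(an),c[1]+.0185*np.sin(an),np.full(6,zz)]
        q=((proj(s,P)-[x0,y0]+.5)*k-.5)
        cv2.polylines(im,[np.int32(q.round())],True,col,1)
    return im
E
python3 - <<'E'
from nutov import *
a,b=pickle.load(open('s0.pkl','rb'))
wb=(302,206,330,234);wa=(297,226,325,254)
rows=[]
for s,w,c in((b,wb,(.6252,.0717)),(a,wa,(.627,.072))):
    rows.append(np.hstack([hexov(s,c,y,.0785,w,9) for y in(None,0,30)]))
cv2.imwrite('pics/n0.png',np.vstack(rows))
E
```

```text
(no output)
```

View pics/n0.png

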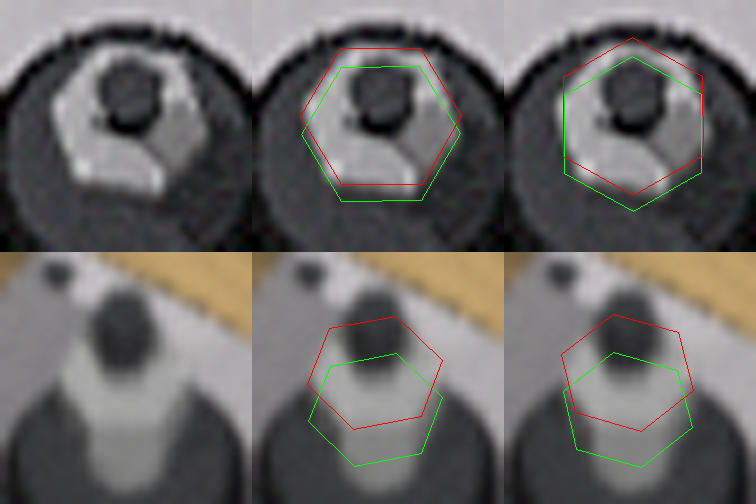

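Run:
```python
from nutov import *
a,b=pickle.load(open('s0.pkl','rb'))
wb=(302,206,330,234);wa=(297,226,325,254)
rows=[]
for s,w,c in((b,wb,(.6252,.0717)),(a,wa,(.627,.072))):
    rows.append(np.hstack([hexov(s,c,y,.0785,w,9) for y in(-6,-10,-14)]))
cv2.imwrite('pics/n1.png',np.vstack(rows))
```

```text
(no output)
```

View pics/n1.png

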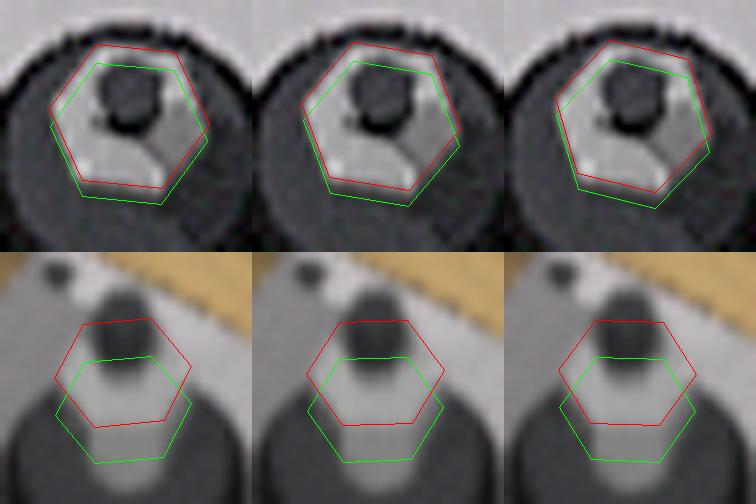

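jog_arm(
  commands=[
    [16.6, 34, 0, 2.8],
    [16.6, 34, 0, 2.8],
    [16.6, 34, 0, 2.8],
    [16.6, 34, 0, 2.8],
    [16.6, 34, 0, 2.8],
    [16.6, 34, 0, 2.8],
    [16.6, 34, 0, 2.8],
    [16.6, 34, 0, 2.8],
    [16.6, 34, 0, 2.8],
    [16.6, 34, 0, 2.8],
  ],
  fingers=87.6,
)

```text
clock: 0.93
tool_pos: [0.4603, -0.2657, 0.2265]
orientation: [180.0, 0.0, -126.0]
force: [0.4, -0.9, 0.1]
opening: 0.0877
```

jog_arm(
  commands=[
    [16.6, 34, 0, 2.8],
    [16.6, 34, 0, 2.8],
    [16.6, 34, 0, 2.8],
    [16.6, 34, 0, 2.8],
    [16.6, 34, 0, 2.8],
    [16.6, 34, 0, 2.8],
    [16.6, 34, 0, 2.8],
    [16.6, 34, 0, 2.8],
    [16.6, 34, 0, 2.8],
    [16.6, 33, 0, 2.8],
  ],
)

```text
clock: 1.77
tool_pos: [0.6263, 0.0734, 0.2263]
orientation: [180.0, -0.0, -98.0]
force: [0.4, -0.7, 0.1]
opening: 0.0878
```

jog_arm(
  commands=[
    [-0.3, -1.6, -15, 0],
    [0, 0, -18, 0],
    [0, 0, -18, 0],
    [0, 0, -18, 0],
    [0, 0, -18, 0],
    [0, 0, -18, 0],
    [0, 0, -18, 0],
    [0, 0, -15, 0],
    [0, 0, -11, 0],
    [0, 0, 0, 0],
  ],
)

```text
clock: 2.6
tool_pos: [0.624, 0.0693, 0.0747]
orientation: [179.8, -0.1, -98.2]
force: [-0.5, -1.0, 0.1]
opening: 0.0876
```

Run:
```python
from h import *
a=snap('scene','s1.png');b=snap('top','t1.png')
crop(a,'s1a.png',250,160,370,300,4)
print(get_obs()['moment'])
```

```text
[0.01173896 0.03046762 0.0066222 ]
```

View pics/s1a.png

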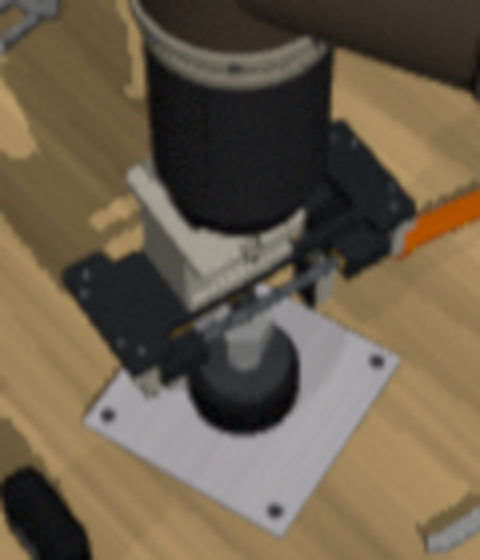

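Run:
```python
from h import *
o=get_obs();print(o['clock'],o['tool_pos'],o['orientation'],o['force'],o['joint_pos'])
```

```text
2.7 [0.62577946 0.06975046 0.07748668] [ 1.79968997e+02 -3.55833912e-02 -9.81595677e+01] [-0.46975027 -0.04961443  0.57747066] [ 2.41033553e+01  2.36882745e+01 -1.57067310e+01  1.75099200e-02
 -5.06502064e+01 -3.22740401e+01]
```

jog_arm(
  commands=[
    [0, 1, 0, 0],
    [0, 0, 0, 0],
    [0, 0, 0, 0],
    [0, 0, 0, 0],
    [0, 0, 0, 0],
    [0, 0, 0, 0],
    [0, 0, 0, 0],
    [0, 0, 0, 0],
    [0, 0, 0, 0],
    [0, 0, 0, 0],
  ],
  fingers=44,
)

```text
clock: 3.53
tool_pos: [0.6257, 0.0708, 0.0775]
orientation: [180.0, -0.0, -98.2]
force: [0.3, -0.3, -0.3]
opening: 0.0442
```

jog_arm(
  commands=[
    [0, 1, 0, 0],
    [0, 0, 0, 0],
    [0, 0, 0, 0],
    [0, 0, 0, 0],
    [0, 0, 0, 0],
    [0, 0, 0, 0],
    [0, 0, 0, 0],
    [0, 0, 0, 0],
    [0, 0, 0, 0],
    [0, 0, 0, 0],
  ],
  fingers=25,
)

```text
clock: 4.37
tool_pos: [0.6255, 0.0719, 0.0775]
orientation: [180.0, -0.0, -98.2]
force: [-3.5, 2.2, 2.1]
opening: 0.0321
```

Run:
```python
from h import *
o=get_obs();print(o['clock'],o['tool_pos'],o['orientation'],o['force'],o['moment'],o['opening'])
```

```text
4.3667 [0.62551035 0.07188415 0.07751127] [ 1.79976420e+02 -9.59470876e-04 -9.81745181e+01] [-3.49351431  2.19271837  2.12936171] [ 0.78326038  1.33311656 -0.01818661] 0.03211064775009517
```

jog_arm(
  commands=[
    [0, 0, 0, -3],
    [0, 0, 0, -3],
    [0, 0, 0, -3],
    [0, 0, -0.1, -3],
    [0, 0, 0, -3],
    [0, 0, 0, -3],
    [0, 0, 0, -3],
    [0, 0, -0.1, -3],
    [0, 0, 0, -3],
    [0, 0, 0, -3],
  ],
)

```text
clock: 5.2
tool_pos: [0.6258, 0.0718, 0.0774]
orientation: [-180.0, -0.0, -128.3]
force: [-2.7, 1.0, 1.6]
opening: 0.0322
```

```bash
cat > o.py <<'E'
from h import *
o=get_obs();print(o['clock'],o['tool_pos'].round(4),o['orientation'].round(2),o['force'].round(1),o['moment'].round(3),round(o['opening'],4),o['joint_pos'].round(1))
E
python3 o.py
```

```text
5.2 [0.6258 0.0718 0.0774] [-180.     -0.   -128.31] [-2.7  1.   1.6] [0.523 0.962 0.03 ] 0.0322 [ 24.3  23.7 -15.7   0.  -50.6 -62.6]
```

jog_arm(
  commands=[
    [0, 0, 0, -1],
    [0, 0, 0, -1],
    [0, 0, 0, -1],
    [0, 0, 0, -1],
    [0, 0, 0, -1],
    [0, 0, 0, -1],
    [0, 0, 0, 0],
    [0, 0, 0, 0],
    [0, 0, 0, 0],
    [0, 0, 0, 0],
  ],
)

```text
clock: 6.03
tool_pos: [0.6258, 0.0718, 0.0773]
orientation: [180.0, 0.0, -134.2]
force: [-2.1, 0.5, 1.7]
opening: 0.0321
```

```bash
python3 o.py
```

```text
6.0333 [0.6258 0.0718 0.0773] [ 180.      0.   -134.16] [-2.1  0.5  1.7] [ 0.33   0.784 -0.047] 0.0321 [ 24.3  23.7 -15.7  -0.  -50.6 -68.4]
```

jog_arm(
  commands=[
    [0, 0, 0, -1],
    [0, 0, 0, -1],
    [0, 0, 0, -1],
    [0, 0, 0, -1],
    [0, 0, 0, -1],
    [0, 0, 0, 0],
    [0, 0, 0, 0],
    [0, 0, 0, 0],
    [0, 0, 0, 0],
    [0, 0, 0, 0],
  ],
)

```text
clock: 6.87
tool_pos: [0.6258, 0.0718, 0.0773]
orientation: [-180.0, 0.0, -139.2]
force: [-0.3, -0.7, 0.5]
opening: 0.0316
```

```bash
python3 o.py
```

```text
6.8667 [0.6258 0.0718 0.0773] [-180.      0.   -139.17] [-0.3 -0.7  0.5] [-0.018  0.34  -0.069] 0.0316 [ 24.3  23.7 -15.7   0.  -50.6 -73.4]
```

jog_arm(
  commands=[
    [0, 0, 0, -1],
    [0, 0, 0, -1],
    [0, 0, 0, -1],
    [0, 0, 0, -1],
    [0, 0, 0, -1],
    [0, 0, 0, 0],
    [0, 0, 0, 0],
    [0, 0, 0, 0],
    [0, 0, 0, 0],
    [0, 0, 0, 0],
  ],
)

```text
clock: 7.7
tool_pos: [0.6258, 0.0718, 0.0773]
orientation: [-180.0, -0.0, -144.2]
force: [-0.3, -1.3, -1.3]
opening: 0.0316
```

```bash
python3 o.py
```

```text
7.7 [0.6258 0.0718 0.0773] [-180.     -0.   -144.17] [-0.3 -1.3 -1.3] [-0.392 -0.146 -0.047] 0.0316 [ 24.3  23.7 -15.7   0.  -50.6 -78.4]
```

jog_arm(
  commands=[
    [0, 0, 0, -1],
    [0, 0, 0, -1],
    [0, 0, 0, -1],
    [0, 0, 0, -1],
    [0, 0, 0, -1],
    [0, 0, 0, 0],
    [0, 0, 0, 0],
    [0, 0, 0, 0],
    [0, 0, 0, 0],
    [0, 0, 0, 0],
  ],
)

```text
clock: 8.53
tool_pos: [0.6258, 0.0718, 0.0773]
orientation: [-180.0, -0.0, -149.2]
force: [2.3, -2.0, -4.8]
opening: 0.032
```

```bash
python3 o.py
```

```text
8.5333 [0.6258 0.0718 0.0773] [-180.     -0.   -149.17] [ 2.3 -2.  -4.8] [-0.907 -0.547  0.011] 0.032 [ 24.3  23.7 -15.7   0.  -50.6 -83.4]
```

jog_arm(
  commands=[
    [0, 0, 0, -1],
    [0, 0, 0, -1],
    [0, 0, 0, -1],
    [0, 0, 0, -1],
    [0, 0, 0, -1],
    [0, 0, 0, 0],
    [0, 0, 0, 0],
    [0, 0, 0, 0],
    [0, 0, 0, 0],
    [0, 0, 0, 0],
  ],
)

```text
clock: 9.37
tool_pos: [0.6258, 0.0718, 0.0773]
orientation: [-180.0, -0.0, -154.2]
force: [2.6, -3.5, -4.6]
opening: 0.0319
```

```bash
python3 o.py
```

```text
9.3667 [0.6258 0.0718 0.0773] [-180.     -0.   -154.17] [ 2.6 -3.5 -4.6] [-1.33  -1.091 -0.058] 0.0319 [ 24.3  23.7 -15.7   0.  -50.6 -88.4]
```

jog_arm(
  commands=[
    [0, 0, -0.2, -1],
    [0, 0, 0, -1],
    [0, 0, 0, -1],
    [0, 0, 0, -1],
    [0, 0, 0, -1],
    [0, 0, 0, 0],
    [0, 0, 0, 0],
    [0, 0, 0, 0],
    [0, 0, 0, 0],
    [0, 0, 0, 0],
  ],
)

```text
clock: 10.2
tool_pos: [0.6258, 0.0717, 0.0773]
orientation: [-180.0, 0.0, -159.2]
force: [2.2, -4.6, -3.5]
opening: 0.032
```

```bash
python3 o.py
```

```text
10.2 [0.6258 0.0717 0.0773] [-179.99    0.   -159.23] [ 2.2 -4.6 -3.5] [-1.656 -1.021 -0.027] 0.032 [ 24.3  23.7 -15.7   0.  -50.6 -93.5]
```

jog_arm(
  commands=[
    [0, 0, 0, -1],
    [0, 0, 0, -1],
    [0, 0, 0, -1],
    [0, 0, 0, -1],
    [0, 0, 0, -1],
    [0, 0, 0, 0],
    [0, 0, 0, 0],
    [0, 0, 0, 0],
    [0, 0, 0, 0],
    [0, 0, 0, 0],
  ],
)

```text
clock: 11.03
tool_pos: [0.6261, 0.0718, 0.0773]
orientation: [-180.0, 0.0, -164.2]
force: [3.3, -4.5, -3.8]
opening: 0.0315
```

```bash
python3 o.py
```

```text
11.0333 [0.6261 0.0718 0.0773] [-1.7998e+02  3.0000e-02 -1.6419e+02] [ 3.3 -4.5 -3.8] [-1.709 -1.259  0.306] 0.0315 [ 24.3  23.7 -15.7   0.  -50.6 -98.5]
```

jog_arm(
  commands=[
    [0, 0, 0, 0],
    [0, 0, 0, 0],
    [0, 0, 0, 0],
    [0, 0, 0, 0],
    [0, 0, 0, -0.5],
    [0, 0, 0, -0.5],
    [0, 0, 0, 0],
    [0, 0, 0, 0],
    [0, 0, 0, 0],
    [0, 0, 0, 0],
  ],
)

```text
clock: 11.87
tool_pos: [0.6262, 0.0718, 0.0773]
orientation: [-180.0, 0.0, -165.2]
force: [3.9, -4.2, -4.5]
opening: 0.0317
```

```bash
python3 o.py
```

```text
11.8667 [0.6262 0.0718 0.0773] [-1.7998e+02  4.0000e-02 -1.6516e+02] [ 3.9 -4.2 -4.5] [-1.721 -1.429  0.601] 0.0317 [ 24.3  23.7 -15.7   0.  -50.5 -99.5]
```

jog_arm(
  commands=[
    [0, 0, 0, 0.5],
    [0, 0, 0, 0.5],
    [0, 0, 0, 0.5],
    [0, 0, 0, 0],
    [0, 0, 0, 0],
    [0, 0, 0, 0],
    [0, 0, 0, 0],
    [0, 0, 0, 0],
    [0, 0, 0, 0],
    [0, 0, 0, 0],
  ],
)

```text
clock: 12.7
tool_pos: [0.6262, 0.0718, 0.0773]
orientation: [-180.0, 0.0, -163.7]
force: [3.4, -4.2, -4.1]
opening: 0.0319
```

```bash
python3 o.py
```

```text
12.7 [0.6262 0.0718 0.0773] [-1.7999e+02  4.0000e-02 -1.6372e+02] [ 3.4 -4.2 -4.1] [-1.639 -1.442  0.07 ] 0.0319 [ 24.3  23.7 -15.7   0.  -50.5 -98. ]
```

jog_arm(
  commands=[
    [0, 0, 0, 0],
    [0, 0, 0, 0],
    [0, 0, 0, 0],
    [0, 0, 0, 0],
    [0, 0, 0, 0],
    [0, 0, 0, 0],
    [0, 0, 0, 0],
    [0, 0, 0, 0],
    [0, 0, 5, 0],
    [0, 0, 10, 0],
  ],
  fingers=70,
)

```text
clock: 13.53
tool_pos: [0.6249, 0.0716, 0.0915]
orientation: [-180.0, -0.1, -163.7]
force: [-1.1, 0.2, 0.2]
opening: 0.0703
```

jog_arm(
  commands=[
    [0, 0, 20, 0],
    [0, 0, 25, 0],
    [0, 0, 30, 0],
    [0, 0, 35, 0],
    [0, 20, 20, 3],
    [0, 30, 0, 4],
    [0, 30, 0, 4],
    [0, 30, 0, 4],
    [0, 30, 0, 4],
    [0, 30, 0, 4],
  ],
  fingers=50,
)

```text
clock: 14.37
tool_pos: [0.6257, 0.2432, 0.2236]
orientation: [-180.0, 0.1, -140.5]
force: [0.8, 0.4, -0.5]
opening: 0.0499
```

```bash
python3 - <<'E'
from nutov import *
a=snap('scene','s2.png');b=snap('top','t2.png')
pickle.dump((a,b),open('s2.pkl','wb'))
wb=(302,206,330,234);wa=(297,226,325,254)
rows=[]
for s,w,c in((b,wb,(.6252,.0717)),(a,wa,(.627,.072))):
    rows.append(np.hstack([hexov(s,c,y,.078,w,9) for y in(None,-9,-13.5,)]))
cv2.imwrite('pics/n2.png',np.vstack(rows))
E
python3 o.py
```

```text
14.4667 [0.6257 0.2457 0.2229] [ 1.8000e+02  7.0000e-02 -1.4032e+02] [-0.8 -0.3 -0.4] [-0.063  0.079  0.041] 0.0498 [ 38.   20.4  -0.1  -0.  -69.5 -88.3]
```

View pics/n2.png

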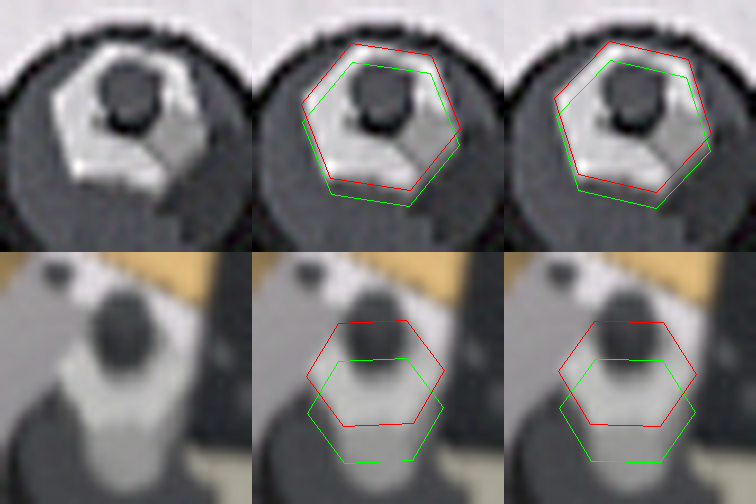

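View pics/t2.png

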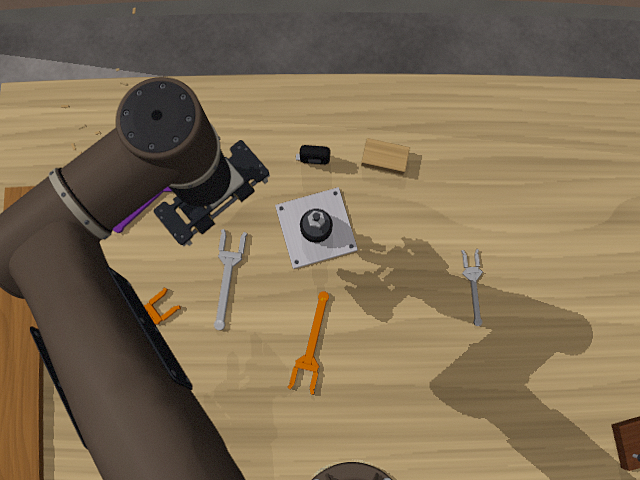

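jog_arm(
  commands=[
    [-12, 2.6, 0, 7],
    [-12, 2.6, 0, 7],
    [-12, 2.6, 0, 7],
    [-12, 2.6, 0, 7],
    [-12, 2.6, 0, 7],
    [-12, 2.6, 0, 7],
    [-12, 2.6, 0, 7],
    [-12, 2.6, 0, 7],
    [-12, 2.6, 0, 7],
    [-12, 2.6, 0, 7],
  ],
)

```text
clock: 15.3
tool_pos: [0.5053, 0.2676, 0.2232]
orientation: [-179.9, 0.0, -70.4]
force: [-0.6, 0.4, -0.3]
opening: 0.0499
```

jog_arm(
  commands=[
    [0, 0, -20, 7],
    [0, 0, -20, 7],
    [0, 0, -20, 7],
    [0, 0, -20, 7],
    [0, 0, -20, 7],
    [0, 0, -20, 7],
    [0, 0, -10, 7],
    [0, 0, 0, 7],
    [0, 0, 0, 6.5],
    [0, 0, 0, 0],
  ],
)

```text
clock: 16.13
tool_pos: [0.506, 0.2677, 0.0928]
orientation: [-180.0, -0.0, -7.9]
force: [0.3, -1.2, 0.6]
opening: 0.0501
```

```bash
python3 o.py
python3 - <<'E'
from h import *
a=snap('scene','s3.png');b=snap('top','t3.png')
E
```

```text
16.1333 [0.506  0.2677 0.0928] [-1.7999e+02 -2.0000e-02 -7.8900e+00] [ 0.3 -1.2  0.6] [-0.058  0.154  0.005] 0.0501 [ 47.5  18.  -22.4   0.  -49.6  34.6]
```

View pics/s3.png

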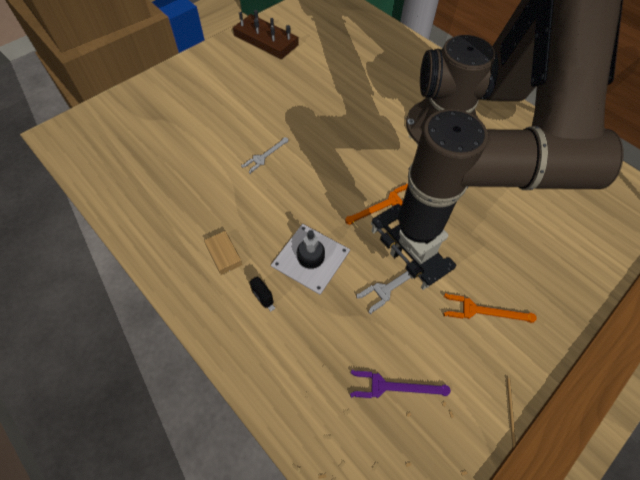

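jog_arm(
  commands=[
    [0, 4, -12, 0],
    [0, 0, -14, 0],
    [0, 0, -14, 0],
    [0, 0, -14, 0],
    [0, 0, -12, 0],
    [0, 0, -10, 0],
    [0, 0, -8, 0],
    [0, 0, -4, 0],
    [0, 0, 0, 0],
    [0, 0, 0, 0],
  ],
)

```text
clock: 17.07
tool_pos: [0.5059, 0.272, 0.0044]
orientation: [-180.0, -0.0, -8.2]
force: [0.1, 1.0, -0.2]
opening: 0.0498
```

```bash
python3 o.py
python3 - <<'E'
from h import *
a=snap('scene','s4.png');b=snap('top','t4.png')
crop(a,'s4a.png',340,190,460,320,5)
E
```

```text
17.0667 [0.5059 0.272  0.0044] [-1.8e+02 -1.0e-02 -8.2e+00] [ 0.1  1.  -0.2] [-0.09   0.125  0.004] 0.0498 [ 47.8  24.8 -26.6   0.  -38.6  34. ]
```

View pics/s4a.png

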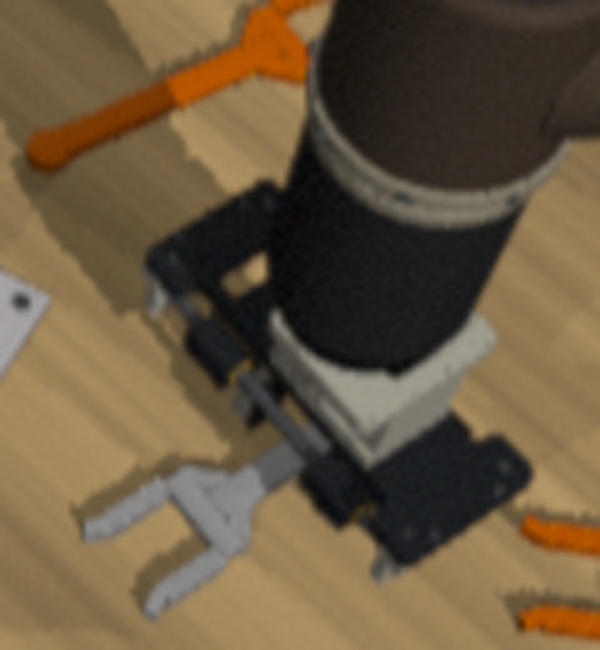

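jog_arm(
  commands=[
    [0, 0, -2, 0],
    [0, 0, 0, 0],
    [0, 0, 0, 0],
    [0, 0, 0, 0],
    [0, 0, 0, 0],
    [0, 0, 0, 0],
    [0, 0, 0, 0],
    [0, 0, 0, 0],
    [0, 0, 0, 0],
    [0, 0, 0, 0],
  ],
  fingers=8,
)

```text
clock: 18.0
tool_pos: [0.5057, 0.2716, 0.0022]
orientation: [180.0, 0.0, -8.2]
force: [-1.3, -1.9, 3.1]
opening: 0.0178
```

jog_arm(
  commands=[
    [0, 0, 3, 0],
    [0, 0, 8, 0],
    [0, 0, 15, 0],
    [0, 0, 20, 0],
    [0, 0, 25, 0],
    [0, 0, 25, 0],
    [0, 0, 25, 0],
    [0, 0, 20, 0],
    [0, 0, 15, 0],
    [0, 0, 0, 0],
  ],
)

```text
clock: 18.83
tool_pos: [0.5072, 0.2732, 0.1622]
orientation: [-179.7, -0.2, -8.1]
force: [1.2, 0.5, -3.7]
opening: 0.0178
```

```bash
python3 - <<'E'
from h import *
a=snap('scene','s5.png');b=snap('top','t5.png')
crop(a,'s5a.png',330,150,450,280,5)
crop(b,'t5a.png',190,180,290,340,4)
import pickle;pickle.dump((a,b,get_obs()),open('s5.pkl','wb'))
E
python3 o.py
```

```text
18.9333 [0.5056 0.272  0.1584] [-1.7992e+02 -1.0000e-02 -8.1900e+00] [-0.2 -0.2 -4.1] [-0.127  0.254  0.015] 0.0179 [ 47.8  14.2 -17.8  -0.  -58.   34.1]
```

View pics/s5a.png

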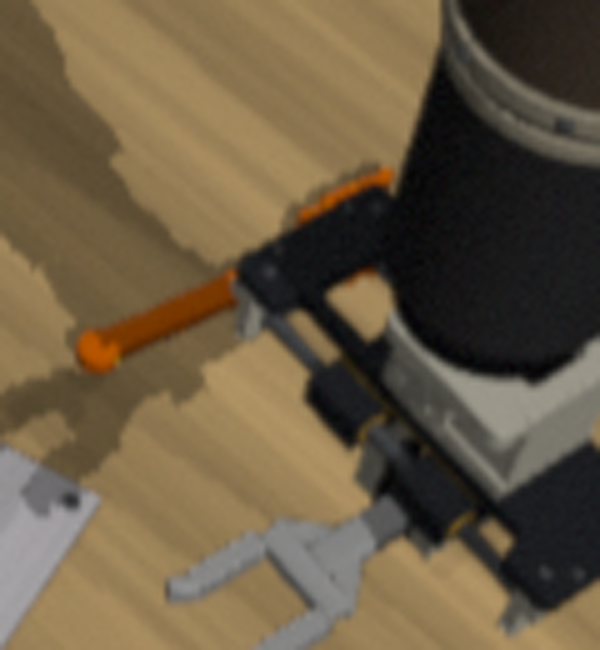

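View pics/t5a.png

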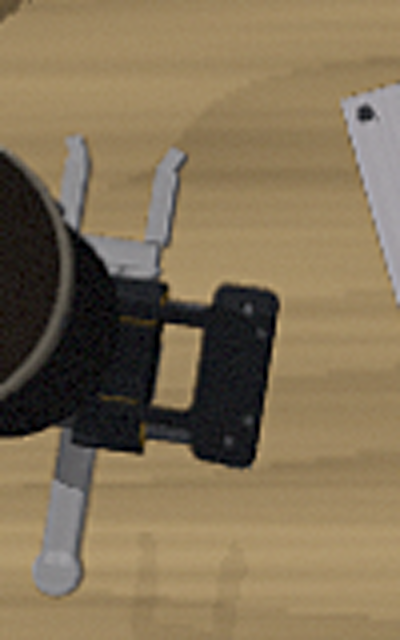

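Run:
```python
from h import *
import pickle
a,b,o=pickle.load(open('s5.pkl','rb'))
f=lambda p,k,x,y:(np.array(p,float)+.5)/k-.5+[x,y]
t=o['tool_pos'];yw=o['orientation'][2]
P=ray(b,f([(58,571),(74,138),(182,154)],4,190,180),.1684)
d=P-t
for y in(yw,):
    c,s=np.cos(np.radians(y)),np.sin(np.radians(y));print((np.c_[d[:,0]*c+d[:,1]*s,-d[:,0]*s+d[:,1]*c]*1e3).round(1))
m=P[1:].mean(0)-P[0];print(np.degrees(np.arctan2(m[1],m[0])),yw,np.hypot(*m[:2]))
# model overlay in tool frame, both views
def ov(s,name,win,k,off,dth,droop=0):
    x0,y0,x1,y1=win
    im=cv2.resize(s['image'][y0:y1,x0:x1,::-1],None,fx=k,fy=k,interpolation=cv2.INTER_CUBIC).copy()
    th=np.radians(yw+dth)
    L=[[(-75,9),(75,9)],[(-75,-9),(75,-9)],[(87,16.75),(120,16.75),(136,22)],[(87,-16.75),(120,-16.75),(136,-22)],[(87,-16.75),(87,16.75)],
       [(-75+12*np.cos(q),12*np.sin(q)) for q in np.linspace(0,6.3,30)]]
    for l in L:
        l=np.array(l)/1e3
        x=l[:,0]+off
        W=np.c_[t[0]+x*np.cos(th)-l[:,1]*np.sin(th),t[1]+x*np.sin(th)+l[:,1]*np.cos(th),t[2]+.010-x*droop]
        q=((proj(s,W)-[x0,y0]+.5)*k-.5)
        cv2.polylines(im,[np.int32(q.round())],False,(0,0,255),1)
    cv2.imwrite('pics/'+name,im)
ov(b,'t5o.png',(190,180,290,330),4,-.020,0)
ov(a,'s5o.png',(330,170,470,310),4,-.020,0)
```

```text
[[-95.5  -0.2]
 [112.6  26.7]
 [111.8 -27.1]]
-8.181666371489005 -8.186076010266492 0.20769748643682842
```

View pics/t5o.png

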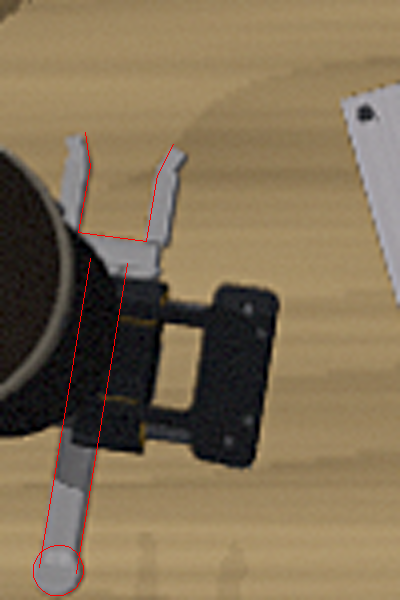

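View pics/s5o.png

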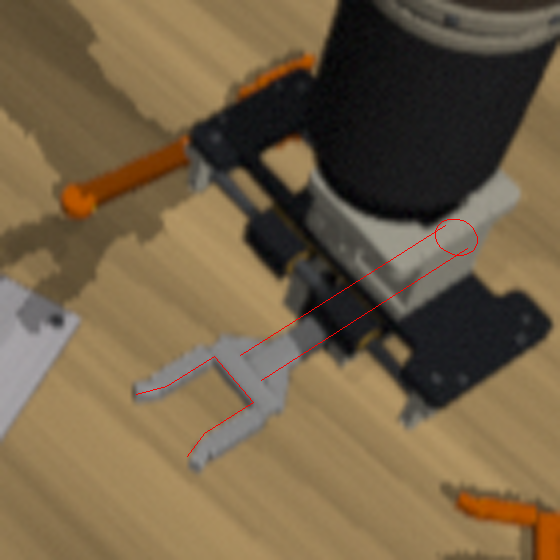

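jog_arm(
  commands=[
    [-2.6, -20, 0, 2.7],
    [-2.6, -27, 0, 2.7],
    [-2.6, -28, 0, 2.7],
    [-2.6, -28, 0, 2.7],
    [-2.6, -28, 0, 2.7],
    [-2.6, -28, 0, 2.7],
    [-2.6, -28, 0, 2.7],
    [-2.6, -28, 0, 2.7],
    [-2.6, -27.8, 0, 3.1],
    [0, 0, 0, 0],
  ],
)

```text
clock: 19.77
tool_pos: [0.4798, 0.0253, 0.1564]
orientation: [180.0, 0.3, 16.6]
force: [-0.1, -0.4, -4.2]
opening: 0.0176
```

jog_arm(
  commands=[
    [0, 0, -6, 0],
    [0, 0, -8, 0],
    [0, 0, -10, 0],
    [0, 0, -10, 0],
    [0, 0, -10, 0],
    [0, 0, -10, 0],
    [0, 0, -10, 0],
    [0, 0, -10, 0],
    [0, 0, 0, 0],
    [0, 0, 0, 0],
  ],
)

```text
clock: 20.6
tool_pos: [0.4817, 0.0293, 0.0829]
orientation: [180.0, 0.1, 16.6]
force: [0.3, 0.1, -2.8]
opening: 0.0171
```

```bash
python3 - <<'E'
from h import *
a=snap('scene','s6.png');b=snap('top','t6.png')
crop(a,'s6a.png',260,150,380,290,4)
crop(b,'t6a.png',260,180,380,320,4)
E
python3 o.py
```

```text
20.7 [0.4825 0.0294 0.0841] [1.7999e+02 1.0000e-02 1.6570e+01] [ 0.2  0.5 -1.9] [-0.086  0.063  0.   ] 0.0174 [ 26.9  11.  -33.8   0.  -45.1  79.7]
```

View pics/s6a.png

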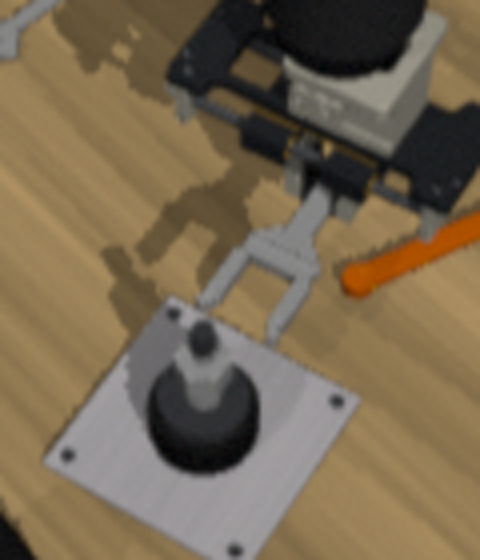

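View pics/t6a.png

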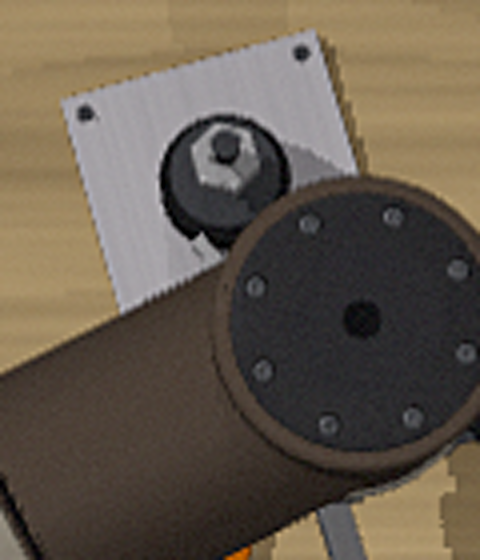

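jog_arm(
  commands=[
    [3, 0.9, 0, 0],
    [5, 1.5, 0, 0],
    [5.5, 1.6, 0, 0],
    [5.5, 1.6, 0, 0],
    [5.5, 1.6, 0, 0],
    [5.5, 1.6, 0, 0],
    [5, 1.5, 0, 0],
    [4, 1.2, 0, 0],
    [3, 0.9, 0, 0],
    [0, 0, 0, 0],
  ],
)

```text
clock: 21.53
tool_pos: [0.525, 0.0416, 0.0841]
orientation: [180.0, -0.0, 16.5]
force: [0.4, -0.3, -3.2]
opening: 0.0181
```

```bash
python3 - <<'E'
from h import *
a=snap('scene','s7.png')
crop(a,'s7a.png',270,190,370,290,6)
E
python3 o.py
```

```text
21.5833 [0.5245 0.0415 0.084 ] [1.800e+02 2.000e-02 1.653e+01] [-1.   0.6 -3.8] [-0.138  0.132 -0.003] 0.0178 [ 25.9  14.8 -28.6   0.  -46.6  80.6]
```

View pics/s7a.png

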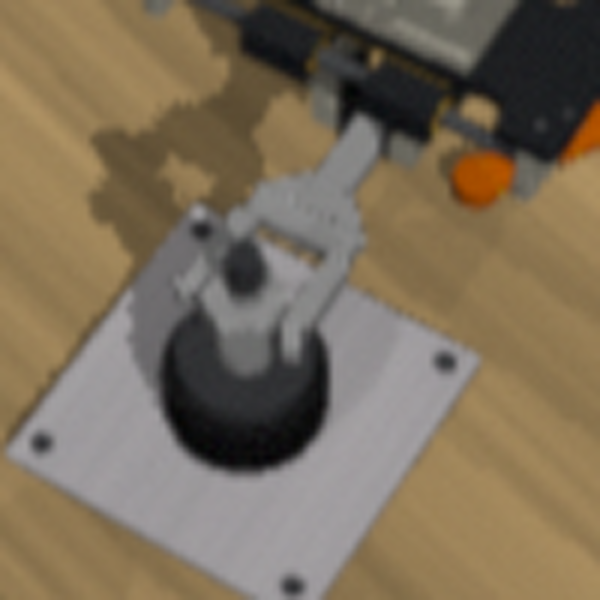

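jog_arm(
  commands=[
    [2.5, 0.8, 0, 0],
    [2.5, 0.8, 0, 0],
    [2.5, 0.8, 0, 0],
    [2.5, 0.8, 0, 0],
    [2.5, 0.7, 0, 0],
    [2.2, 0.7, 0, 0],
    [0, 0, 0, 0],
    [0, 0, 0, 0],
    [0, 0, 0, 0],
    [0, 0, 0, 0],
  ],
)

```text
clock: 22.42
tool_pos: [0.5389, 0.046, 0.0841]
orientation: [-180.0, 0.0, 16.5]
force: [0.5, -0.6, -3.8]
opening: 0.0177
```

```bash
python3 - <<'E'
from h import *
a=snap('scene','s8.png')
crop(a,'s8a.png',270,190,370,290,6)
E
python3 o.py
```

```text
22.4667 [0.5389 0.046  0.0842] [-180.      0.     16.53] [ 0.3 -0.7 -2.6] [-0.149  0.103 -0.075] 0.0174 [ 25.6  16.  -26.8  -0.  -47.2  80.9]
```

View pics/s8a.png

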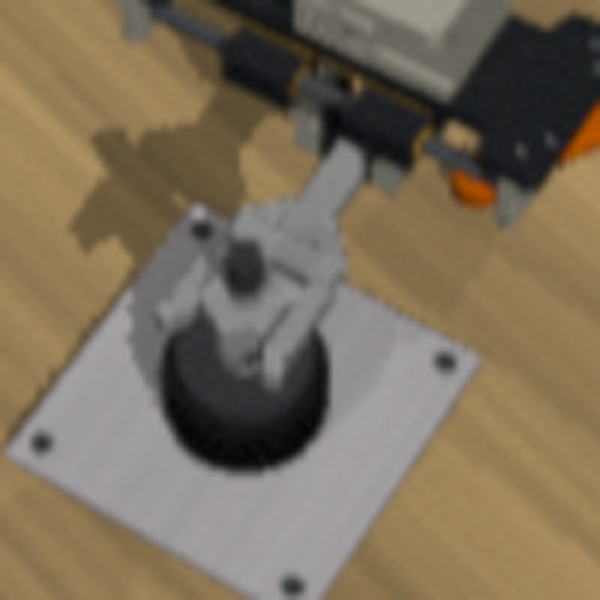

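Run:
```python
import numpy as np
th=np.radians(16.5-np.arange(0,69,3)); p=-90.5*np.c_[np.cos(th),np.sin(th)]
for k,d in enumerate(np.diff(p.round(1),axis=0).round(1)): print(k,list(d))
```

```text
0 [np.float64(-1.2), np.float64(4.6)]
1 [np.float64(-1.0), np.float64(4.6)]
2 [np.float64(-0.7), np.float64(4.7)]
3 [np.float64(-0.5), np.float64(4.7)]
4 [np.float64(-0.3), np.float64(4.7)]
5 [np.float64(0.0), np.float64(4.8)]
6 [np.float64(0.3), np.float64(4.7)]
7 [np.float64(0.5), np.float64(4.7)]
8 [np.float64(0.7), np.float64(4.7)]
9 [np.float64(1.0), np.float64(4.6)]
10 [np.float64(1.2), np.float64(4.6)]
11 [np.float64(1.5), np.float64(4.5)]
12 [np.float64(1.7), np.float64(4.4)]
13 [np.float64(1.9), np.float64(4.4)]
14 [np.float64(2.2), np.float64(4.2)]
15 [np.float64(2.3), np.float64(4.1)]
16 [np.float64(2.6), np.float64(4.0)]
17 [np.float64(2.8), np.float64(3.8)]
18 [np.float64(3.0), np.float64(3.7)]
19 [np.float64(3.2), np.float64(3.5)]
20 [np.float64(3.3), np.float64(3.3)]
21 [np.float64(3.5), np.float64(3.2)]
```

First 15°, then check.

jog_arm(
  commands=[
    [-1.2, 4.6, 0, -3],
    [-1, 4.6, 0, -3],
    [-0.7, 4.7, 0, -3],
    [-0.5, 4.7, 0, -3],
    [-0.3, 4.7, 0, -3],
    [0, 0, 0, 0],
    [0, 0, 0, 0],
    [0, 0, 0, 0],
    [0, 0, 0, 0],
    [0, 0, 0, 0],
  ],
)

```text
clock: 23.3
tool_pos: [0.536, 0.0692, 0.0844]
orientation: [-180.0, -0.1, 1.6]
force: [4.2, -3.5, -3.5]
opening: 0.0177
```

```bash
python3 - <<'E'
from nutov import *
a=snap('scene','s9.png');b=snap('top','t9.png')
crop(a,'s9a.png',270,190,370,290,6)
crop(b,'t9a.png',290,190,350,250,10)
E
python3 o.py
```

```text
23.4 [0.536  0.0692 0.0844] [-1.7999e+02 -7.0000e-02  1.6000e+00] [ 4.9 -3.6 -2.6] [-1.243 -1.314 -0.042] 0.0179 [ 28.2  15.9 -26.9   0.  -47.1  63.4]
```

View pics/s9a.png

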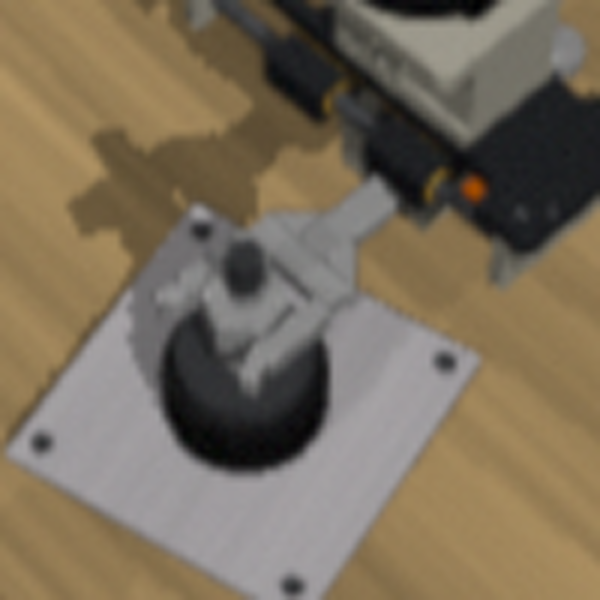

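View pics/t9a.png

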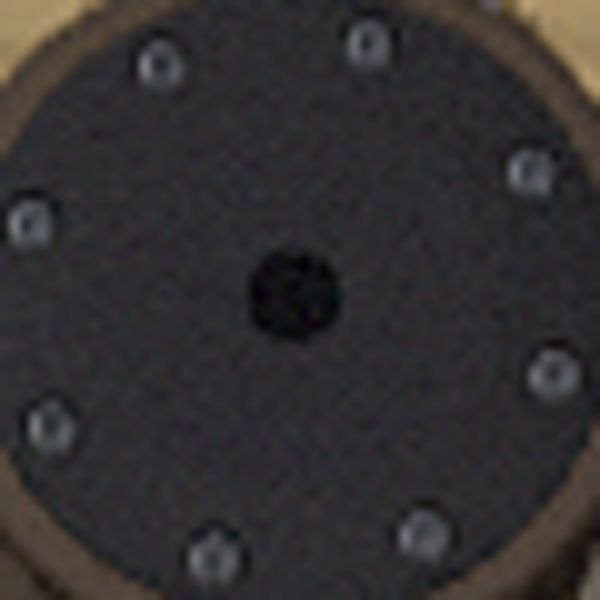

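```bash
cat > ov.py <<'E'
from h import *
def ov(s,o,name,win,k,off,dths,nut=None,c=(.6258,.0718)):
    x0,y0,x1,y1=win; t=o['tool_pos'];yw=o['orientation'][2]
    ims=[]
    for dth in dths:
        im=cv2.resize(s['image'][y0:y1,x0:x1,::-1],None,fx=k,fy=k,interpolation=cv2.INTER_CUBIC).copy()
        if dth is not None:
            th=np.radians(yw+dth)
            L=[[(40,9),(75,9)],[(40,-9),(75,-9)],[(87,16.75),(120,16.75),(136,22)],[(87,-16.75),(120,-16.75),(136,-22)],[(87,-16.75),(87,16.75)]]
            for l in L:
                l=np.array(l)/1e3; x=l[:,0]+off
                W=np.c_[t[0]+x*np.cos(th)-l[:,1]*np.sin(th),t[1]+x*np.sin(th)+l[:,1]*np.cos(th),np.full(len(x),t[2]+.010)]
                q=((proj(s,W)-[x0,y0]+.5)*k-.5)
                cv2.polylines(im,[np.int32(q.round())],False,(0,0,255),1)
        if nut is not None:
            an=np.radians(nut+30+60*np.arange(6))
            P=np.c_[c[0]+.0185*np.cos(an),c[1]+.0185*np.sin(an),np.full(6,.098)]
            cv2.polylines(im,[np.int32(((proj(s,P)-[x0,y0]+.5)*k-.5).round())],True,(0,255,0),1)
        ims.append(im)
    cv2.imwrite('pics/'+name,np.hstack(ims))
E
python3 - <<'E'
from ov import *
a=snap('scene'); o=get_obs()
ov(a,o,'s10.png',(290,210,340,270),8,-.020,(0,5))
ov(a,o,'s10b.png',(290,210,340,270),8,-.020,(None,None),nut=-13.5-10)
E
```

```text
(no output)
```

View pics/s10.png

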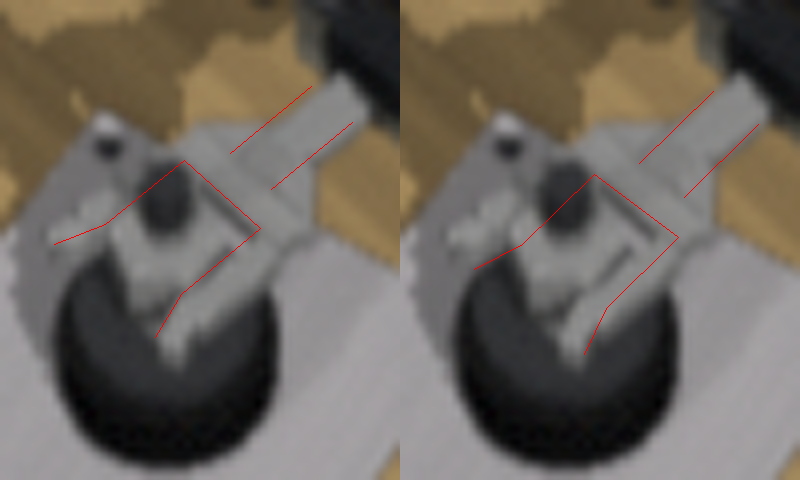

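View pics/s10b.png

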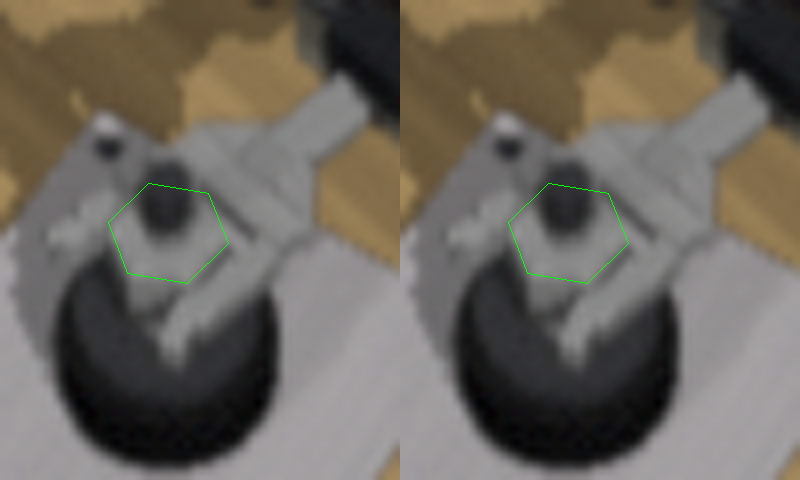

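jog_arm(
  commands=[
    [0, 4.8, 0, -3],
    [0.3, 4.7, 0, -3],
    [0.5, 4.7, 0, -3],
    [0.7, 4.7, 0, -3],
    [1, 4.6, 0, -3],
    [1.2, 4.6, 0, -3],
    [1.5, 4.5, 0, -3],
    [1.7, 4.4, 0, -3],
    [0, 0, 0, 0],
    [0, 0, 0, 0],
  ],
)

```text
clock: 24.28
tool_pos: [0.5426, 0.1058, 0.0842]
orientation: [180.0, -0.0, -22.4]
force: [4.0, -4.9, -3.1]
opening: 0.0177
```

```bash
python3 o.py;python3 - <<'E'
from ov import *
a=snap('scene','s11.png'); o=get_obs()
ov(a,o,'s11a.png',(290,210,340,270),8,-.020,(None,0))
E
```

```text
24.2833 [0.5426 0.1058 0.0842] [ 1.7996e+02 -3.0000e-02 -2.2410e+01] [ 4.  -4.9 -3.1] [-2.029 -1.452 -0.017] 0.0177 [ 31.4  17.  -25.4   0.1 -47.7  36.2]
```

View pics/s11a.png

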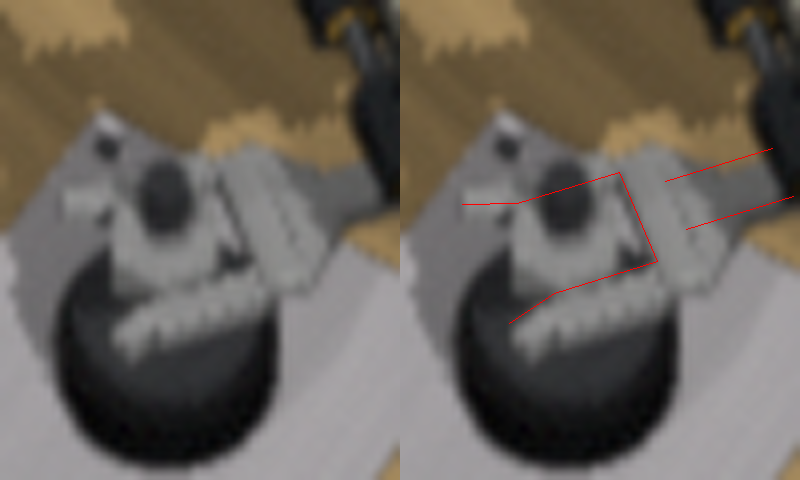

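jog_arm(
  commands=[
    [1.9, 4.4, 0, -3],
    [2.2, 4.2, 0, -3],
    [2.3, 4.1, 0, -3],
    [2.6, 4, 0, -3],
    [2.8, 3.8, 0, -3],
    [3, 3.7, 0, -3],
    [3.2, 3.5, 0, -3],
    [0, 0, 0, 0],
    [0, 0, 0, 0],
    [0, 0, 0, 0],
  ],
)

```text
clock: 25.17
tool_pos: [0.56, 0.1329, 0.084]
orientation: [179.9, -0.0, -43.4]
force: [3.2, -4.8, -2.1]
opening: 0.0179
```

```bash
python3 o.py;python3 - <<'E'
from ov import *
a=snap('scene','s12.png'); o=get_obs()
ov(a,o,'s12a.png',(290,210,340,270),8,-.020,(None,0))
b=snap('top','t12.png')
crop(b,'t12a.png',290,200,340,250,12)
E
```

```text
25.1667 [0.56   0.1329 0.084 ] [ 1.7991e+02 -2.0000e-02 -4.3410e+01] [ 3.2 -4.8 -2.1] [-2.097 -0.979  0.107] 0.0179 [ 32.8  18.9 -22.4   0.1 -48.8  13.7]
```

View pics/s12a.png

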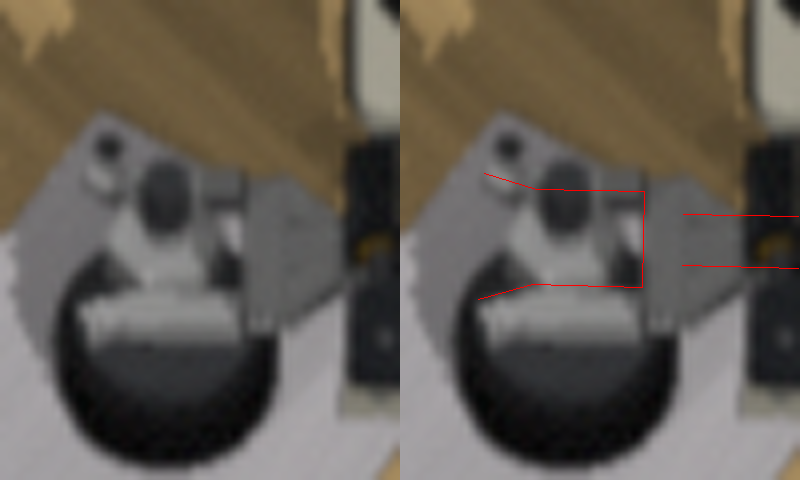

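View pics/t12a.png

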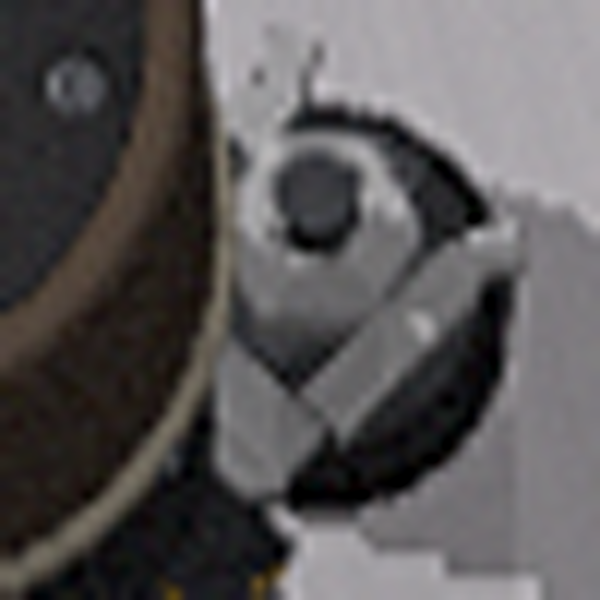

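jog_arm(
  commands=[
    [1.1, 1.1, 0, -1],
    [1.1, 1.1, 0, -1],
    [1.1, 1.1, 0, -1],
    [1.15, 1.05, 0, -1],
    [0.6, 0.55, 0, -0.5],
    [0, 0, 0, 0],
    [0, 0, 0, 0],
    [0, 0, 0, 0],
    [0, 0, 0, 0],
    [0, 0, 0, 0],
  ],
)

```text
clock: 26.1
tool_pos: [0.5646, 0.1375, 0.0839]
orientation: [179.9, -0.0, -47.9]
force: [2.1, -6.1, -2.6]
opening: 0.0175
```

```bash
python3 o.py;python3 - <<'E'
from ov import *
a=snap('scene','s13.png');b=snap('top','t13.png')
crop(b,'t13a.png',290,200,340,250,12)
E
```

```text
26.1 [0.5646 0.1375 0.0839] [ 1.7986e+02 -2.0000e-02 -4.7900e+01] [ 2.1 -6.1 -2.6] [-2.359 -0.595  0.301] 0.0175 [ 33.   19.4 -21.7   0.1 -49.1   9.1]
```

View pics/t13a.png

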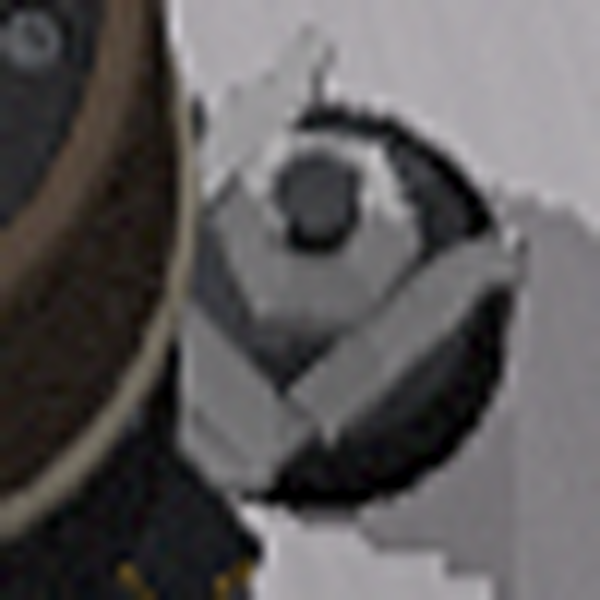

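Run:
```python
from nutov import *
b=snap('top')
w=(302,206,330,234)
r=[np.hstack([hexov(b,(.6252,.0717),y,.0777,w,9) for y in q]) for q in((None,-4,-8),(-12,-16,-20))]
cv2.imwrite('pics/n3.png',np.vstack(r))
```

```text
(no output)
```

View pics/n3.png

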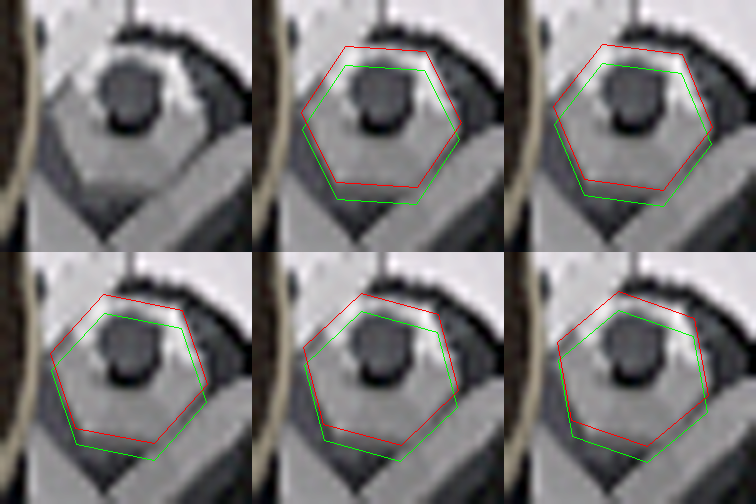

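jog_arm(
  commands=[
    [1.2, 1, 0, -1],
    [1.2, 1, 0, -1],
    [1.2, 0.9, 0, -1],
    [0, 0, 0, 0],
    [0, 0, 0, 0],
    [0, 0, 0, 0],
    [0, 0, 0, 0],
    [0, 0, 0, 0],
    [0, 0, 0, 0],
    [0, 0, 0, 0],
  ],
)

```text
clock: 27.08
tool_pos: [0.5682, 0.1406, 0.0839]
orientation: [179.9, -0.0, -50.9]
force: [0.8, -5.9, -3.0]
opening: 0.0178
```

```bash
python3 o.py
python3 - <<'E'
from nutov import *
b=snap('top','t14.png')
w=(302,206,330,234)
r=[np.hstack([hexov(b,(.6252,.0717),y,.0777,w,9) for y in q]) for q in((None,-6,-10),(-13.5,-17,-20))]
cv2.imwrite('pics/n4.png',np.vstack(r))
E
```

```text
27.0833 [0.5682 0.1406 0.0839] [ 1.7986e+02 -1.0000e-02 -5.0900e+01] [ 0.8 -5.9 -3. ] [-2.043 -0.433  0.309] 0.0178 [ 33.   19.7 -21.1   0.  -49.3   6. ]
```

View pics/n4.png

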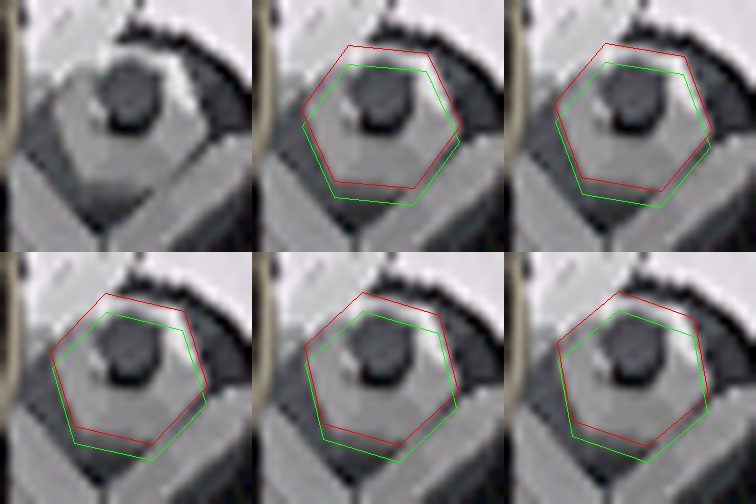

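jog_arm(
  commands=[
    [-1.2, -1, 0, 1],
    [-1.2, -1, 0, 1],
    [-1.1, -1.1, 0, 1],
    [-1.2, -1.1, 0, 1],
    [-1.2, -1.1, 0, 1],
    [-1.1, -1.1, 0, 1],
    [-1.1, -1.1, 0, 1],
    [0, 0, 0, 0],
    [0, 0, 0, 0],
    [0, 0, 0, 0],
  ],
)

```text
clock: 27.97
tool_pos: [0.5609, 0.1339, 0.0842]
orientation: [180.0, -0.0, -43.9]
force: [3.6, -4.0, -2.5]
opening: 0.0173
```

```bash
python3 o.py
python3 - <<'E'
from nutov import *
b=snap('top','t15.png')
w=(302,206,330,234)
r=[np.hstack([hexov(b,(.6252,.0717),y,.0777,w,9) for y in q]) for q in((None,-6,-10),(-13.5,-17,-20))]
cv2.imwrite('pics/n5.png',np.vstack(r))
E
```

```text
27.9667 [0.5609 0.1339 0.0842] [ 1.7999e+02 -2.0000e-02 -4.3920e+01] [ 3.6 -4.  -2.5] [-1.654 -1.214  0.024] 0.0173 [ 32.9  18.9 -22.3   0.  -48.8  13.2]
```

View pics/n5.png

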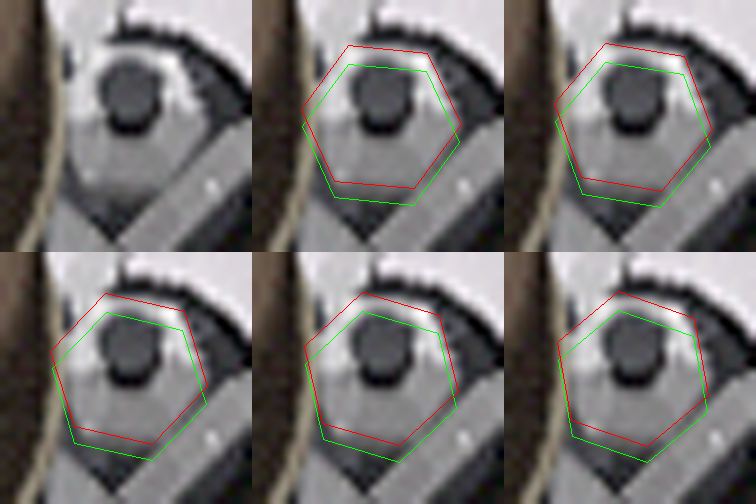

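jog_arm(
  commands=[
    [-1.5, 1.4, 0, 0],
    [-1.5, 1.4, 0, 0],
    [-1.5, 1.4, 0, 0],
    [-1.5, 1.4, 0, 0],
    [-1.4, 1.4, 0, 0],
    [0, 0, 0, 0],
    [0, 0, 0, 0],
    [0, 0, 0, 0],
    [0, 0, 0, 0],
    [0, 0, 0, 0],
  ],
)

```text
clock: 28.85
tool_pos: [0.5533, 0.1413, 0.0841]
orientation: [180.0, 0.0, -44.0]
force: [-1.4, -0.7, -3.1]
opening: 0.0179
```

```bash
python3 o.py
```

```text
28.85 [0.5533 0.1413 0.0841] [ 1.7999e+02  1.0000e-02 -4.3980e+01] [-1.4 -0.7 -3.1] [-0.081  0.463 -0.073] 0.0179 [ 33.9  18.5 -23.   -0.  -48.5  12.1]
```

Free. Withdraw the rest.

jog_arm(
  commands=[
    [-4, 3.9, 0, 0],
    [-6, 5.8, 0, 0],
    [-6, 5.8, 0, 0],
    [-6, 5.8, 0, 0],
    [-6, 5.8, 0, 0],
    [-6, 5.8, 0, 0],
    [-6, 5.8, 0, 0],
    [-6, 5.8, 0, 0],
    [0, 0, 0, 0],
    [0, 0, 0, 0],
  ],
)

```text
clock: 29.68
tool_pos: [0.5071, 0.1864, 0.0843]
orientation: [-180.0, -0.0, -43.9]
force: [-0.1, -0.4, -2.9]
opening: 0.0175
```

```bash
python3 o.py
python3 - <<'E'
from nutov import *
a=snap('scene','s16.png')
b=snap('top','t16.png')
w=(302,206,330,234);wa=(297,226,325,254)
r=[np.hstack([hexov(b,(.6252,.0717),y,.0777,w,9) for y in q]) for q in((None,-6,-10),(-13.5,-17,-20))]
cv2.imwrite('pics/n6.png',np.vstack(r))
E
```

```text
29.6833 [0.5071 0.1864 0.0843] [-179.99   -0.    -43.9 ] [-0.1 -0.4 -2.9] [-0.039  0.18   0.035] 0.0175 [ 41.   15.9 -26.9   0.  -47.2   5.1]
```

View pics/n6.png

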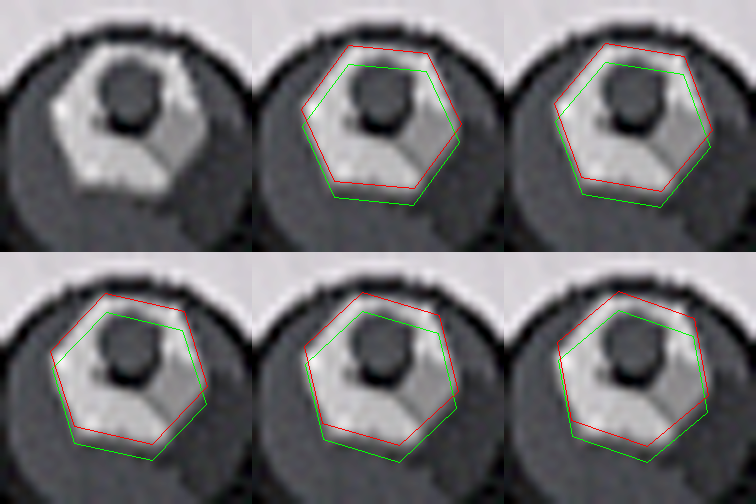

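View pics/t16.png

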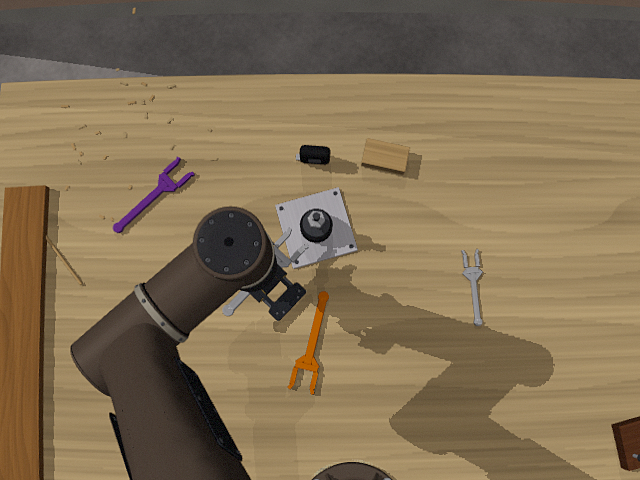

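```bash
cat > fit.py <<'E'
from nutov import *
from scipy.optimize import minimize
def fit(s,z,c0):
    x0,y0,x1,y1=302,206,330,234;k=16
    g=cv2.resize(s['image'][y0:y1,x0:x1].mean(2),None,fx=k,fy=k,interpolation=cv2.INTER_CUBIC)
    def mask(c,yaw,r):
        an=np.radians(yaw+30+60*np.arange(6))
        P=np.vstack([np.c_[c[0]+r*np.cos(an),c[1]+r*np.sin(an),np.full(6,zz)] for zz in(z,z+.02)])
        q=((proj(s,P)-[x0,y0]+.5)*k-.5)
        h=cv2.convexHull(np.float32(q))
        m=np.zeros(g.shape,np.uint8);cv2.fillConvexPoly(m,np.int32((h*16).round()),1,cv2.LINE_8,4);return m.astype(bool)
    best=[]
    for yaw in np.arange(-38,22,2.):
        b=-1e9
        for dx in np.arange(-.0015,.0016,.0005):
            for dy in np.arange(-.0015,.0016,.0005):
                c=(c0[0]+dx,c0[1]+dy)
                i=mask(c,yaw,.0185);o=mask(c,yaw,.0215)&~i;ii=i&~mask(c,yaw,.0155)
                b=max(b,g[ii].mean()-g[o].mean())
        best.append((b,yaw))
    v=np.array(best); print([(int(y),round(b,1)) for b,y in sorted(best,reverse=True)[:8]])
E
python3 - <<'E'
from fit import *
for f in('s0.pkl','s2.pkl'): fit(pickle.load(open(f,'rb'))[1],.0783,(.6252,.0717))
b=snap('top'); pickle.dump((0,b),open('s16.pkl','wb')); fit(b,.0777,(.6252,.0717))
E
```

```text
[(-12, np.float64(52.0)), (-10, np.float64(51.8)), (-14, np.float64(51.6)), (-8, np.float64(51.3)), (-16, np.float64(50.8)), (-6, np.float64(50.7)), (-4, np.float64(49.6)), (-18, np.float64(49.5))]
[(-14, np.float64(61.0)), (-16, np.float64(60.5)), (-12, np.float64(60.3)), (-10, np.float64(59.7)), (-18, np.float64(59.6)), (-8, np.float64(58.5)), (-20, np.float64(58.3)), (-6, np.float64(56.9))]
[(-8, np.float64(60.2)), (-6, np.float64(59.8)), (-10, np.float64(59.8)), (-12, np.float64(59.1)), (-4, np.float64(58.8)), (-14, np.float64(57.9)), (-2, np.float64(57.6)), (-16, np.float64(56.5))]
```

Run:
```python
from nutov import *
bs=[pickle.load(open(f,'rb'))[1] for f in('s0.pkl','s2.pkl','s16.pkl')]
w=(302,206,330,234)
top=np.hstack([hexov(s,(0,0),None,0,w,9) for s in bs])
a2=pickle.load(open('s2.pkl','rb'))[0]
a=cv2.imread('pics/s16.png')
f=lambda im:cv2.convertScaleAbs(cv2.resize(im[226:254,297:325],None,fx=9,fy=9,interpolation=cv2.INTER_CUBIC),alpha=1.3)
a0=cv2.imread('pics/s0.png')
bot=np.hstack([f(a0),f(a2['image'][:,:,::-1]),f(a)])
cv2.imwrite('pics/n7.png',np.vstack([top,bot]))
```

```text
(no output)
```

View pics/n7.png

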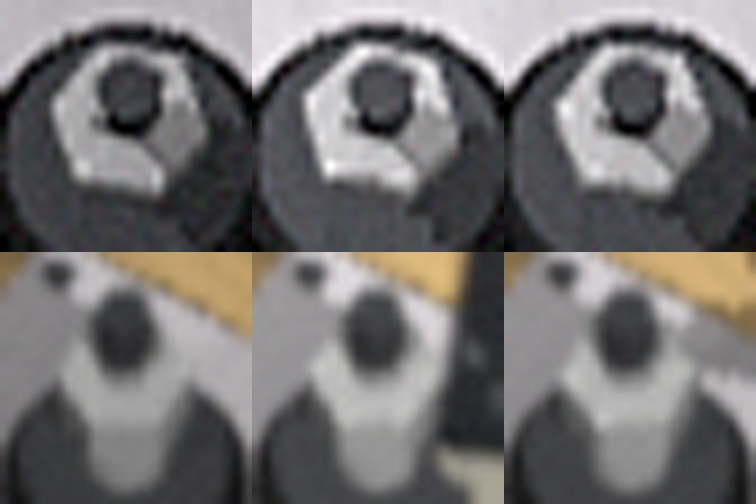

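jog_arm(
  commands=[
    [0.4, -3, 0, 0.7],
    [0.4, -3, 0, 0.7],
    [0.4, -3, 0, 0.7],
    [0.5, -3.9, 0, 0.8],
    [0, 0, 0, 0],
    [4, -3.5, 0, 0],
    [5, -4.3, 0, 0],
    [5, -4.3, 0, 0],
    [5, -4.3, 0, 0],
    [0, 0, 0, 0],
  ],
)

```text
clock: 30.67
tool_pos: [0.5292, 0.1558, 0.0841]
orientation: [-180.0, -0.0, -41.1]
force: [0.8, 0.6, -2.6]
opening: 0.0174
```

```bash
python3 o.py
```

```text
30.6667 [0.5292 0.1558 0.0841] [-1.800e+02 -1.000e-02 -4.112e+01] [ 0.8  0.6 -2.6] [0.009 0.09  0.03 ] 0.0174 [ 36.8  16.9 -25.5   0.  -47.6  12.1]
```

jog_arm(
  commands=[
    [4, -3.5, 0, 0],
    [4, -3.5, 0, 0],
    [4, -3.5, 0, 0],
    [4, -3.5, 0, 0],
    [4, -3.5, 0, 0],
    [4, -3.5, 0, 0],
    [4.3, -3.6, 0, 0],
    [0, 0, 0, 0],
    [0, 0, 0, 0],
    [0, 0, 0, 0],
  ],
)

```text
clock: 31.5
tool_pos: [0.5563, 0.1319, 0.0841]
orientation: [180.0, 0.0, -41.1]
force: [-0.6, 0.2, -2.9]
opening: 0.0175
```

```bash
python3 o.py
python3 - <<'E'
from nutov import *
b=snap('top','t17.png')
crop(b,'t17a.png',290,200,340,250,12)
r=np.radians
for t0,t1 in((-41,-51),(-51,-55)):
    p=lambda t:-90.5*np.array([np.cos(r(t)),np.sin(r(t))])
    print(p(t1)-p(t0))
E
```

```text
31.5 [0.5563 0.1319 0.0841] [ 1.7999e+02  1.0000e-02 -4.1080e+01] [-0.6  0.2 -2.9] [ 0.017  0.18  -0.036] 0.0175 [ 32.9  18.5 -22.9  -0.  -48.5  16. ]
[11.34772162 10.95836739]
[5.0448279 3.8015505]
```

View pics/t17a.png

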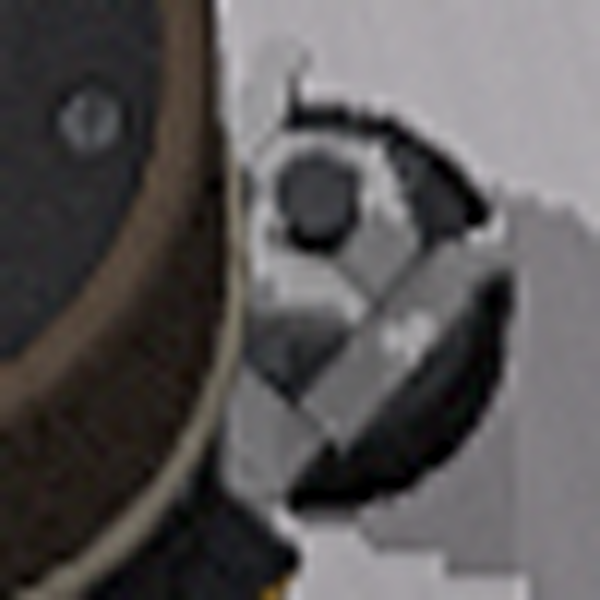

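jog_arm(
  commands=[
    [1, 1.2, 0, -1],
    [1.1, 1.2, 0, -1],
    [1.1, 1.1, 0, -1],
    [1.1, 1.1, 0, -1],
    [1.1, 1.1, 0, -1],
    [0, 0, 0, 0],
    [0, 0, 0, 0],
    [0, 0, 0, 0],
    [0, 0, 0, 0],
    [0, 0, 0, 0],
  ],
)

```text
clock: 32.38
tool_pos: [0.5617, 0.1376, 0.0841]
orientation: [180.0, 0.0, -46.1]
force: [-0.6, -2.0, -2.9]
opening: 0.0175
```

```bash
cat >> o.py <<'E'
th=np.radians(o['orientation'][2]);F=o['force']
t=np.array([-np.sin(th),np.cos(th)]);d=o['tool_pos'][:2]-[.6258,.0718]
print('axial',F[0]*np.cos(th)+F[1]*np.sin(th),'torque',d[0]*F[1]-d[1]*F[0]+o['moment'][2])
E
python3 o.py
```

```text
32.3833 [0.5617 0.1376 0.0841] [179.99   0.   -46.07] [-0.6 -2.  -2.9] [-0.47   0.264  0.075] 0.0175 [ 33.1  19.1 -22.1  -0.  -48.8  10.8]
axial 1.0640061940930496 torque 0.2442723978443352
```

jog_arm(
  commands=[
    [1.1, 1.1, 0, -1],
    [1.2, 1.1, 0, -1],
    [0, 0, 0, 0],
    [0, 0, 0, 0],
    [0, 0, 0, 0],
    [0, 0, 0, 0],
    [0, 0, 0, 0],
    [0, 0, 0, 0],
    [0, 0, 0, 0],
    [0, 0, 0, 0],
  ],
)

```text
clock: 33.22
tool_pos: [0.564, 0.1397, 0.0841]
orientation: [180.0, -0.0, -48.1]
force: [-0.8, -4.8, -2.7]
opening: 0.0176
```

```bash
python3 o.py
```

```text
33.2167 [0.564  0.1397 0.0841] [179.98  -0.   -48.07] [-0.8 -4.8 -2.7] [-1.697  0.346  0.048] 0.0176 [ 33.2  19.3 -21.7   0.  -49.    8.7]
axial 3.053568511403551 torque 0.3956732012498952
```

jog_arm(
  commands=[
    [1.2, 1.1, 0, -1],
    [1.2, 1, 0, -1],
    [1.2, 1, 0, -1],
    [1.2, 1, 0, -1],
    [1.3, 1, 0, -1],
    [0, 0, 0, 0],
    [0, 0, 0, 0],
    [0, 0, 0, 0],
    [0, 0, 0, 0],
    [0, 0, 0, 0],
  ],
)

```text
clock: 34.05
tool_pos: [0.5699, 0.1447, 0.0841]
orientation: [180.0, -0.0, -53.1]
force: [-1.7, -5.3, -3.0]
opening: 0.0174
```

```bash
python3 o.py
```

```text
34.05 [0.5699 0.1447 0.0841] [179.97  -0.   -53.05] [-1.7 -5.3 -3. ] [-1.871  0.547  0.144] 0.0174 [ 33.3  19.9 -20.8   0.  -49.3   3.7]
axial 3.1976201807751767 torque 0.5665145363911721
```

jog_arm(
  commands=[
    [-1.3, -1, 0, 1],
    [-1.2, -1, 0, 1],
    [-1.2, -1, 0, 1],
    [-1.2, -1, 0, 1],
    [-1.2, -1.1, 0, 1],
    [-1.2, -1.1, 0, 1],
    [-1.1, -1.1, 0, 1],
    [0, 0, 0, 0],
    [0, 0, 0, 0],
    [0, 0, 0, 0],
  ],
)

```text
clock: 34.88
tool_pos: [0.562, 0.1378, 0.0842]
orientation: [-180.0, -0.0, -46.1]
force: [0.7, -2.0, -4.3]
opening: 0.0176
```

```bash
python3 o.py
```

```text
34.8833 [0.562  0.1378 0.0842] [-179.98   -0.    -46.07] [ 0.7 -2.  -4.3] [-0.821 -0.264 -0.047] 0.0176 [ 33.1  19.1 -22.1   0.  -48.8  10.8]
axial 1.9277816061907764 torque 0.028655022161851104
```

jog_arm(
  commands=[
    [-1.4, 1.4, 0, 0],
    [-1.4, 1.4, 0, 0],
    [-1.4, 1.5, 0, 0],
    [-1.4, 1.5, 0, 0],
    [-1.4, 1.5, 0, 0],
    [-2.8, 2.9, 0, 0],
    [-4.2, 4.3, 0, 0],
    [-5.6, 5.8, 0, 0],
    [-5.6, 5.8, 0, 0],
    [-5.6, 5.8, 0, 0],
  ],
)

```text
clock: 35.72
tool_pos: [0.5304, 0.1703, 0.0842]
orientation: [-180.0, 0.0, -46.1]
force: [0.3, -0.4, -2.2]
opening: 0.0176
```

```bash
python3 o.py
```

```text
35.7167 [0.5304 0.1703 0.0842] [-179.98    0.    -46.06] [ 0.3 -0.4 -2.2] [ 0.008  0.179 -0.014] 0.0176 [ 37.9  17.3 -24.8  -0.  -47.9   6. ]
axial 0.4489693732027662 torque -0.003823435476407403
```

jog_arm(
  commands=[
    [-6, 6, 0, 0],
    [-6, 6, 0, 0],
    [-6, 6, 0, 0],
    [-4, 10, 0, 3],
    [-2.7, 15, 0, 5],
    [0, 18, 0, 6],
    [0, 18, 0, 6],
    [0, 15, 0, 6],
    [0, 7.3, 0, 6],
    [0, 0, 0, 5.9],
  ],
)

```text
clock: 36.55
tool_pos: [0.5061, 0.273, 0.0842]
orientation: [-180.0, -0.0, -7.8]
force: [0.6, -1.3, -2.7]
opening: 0.0175
```

```bash
python3 o.py
python3 - <<'E'
from fit import *
a=snap('scene','s18.png');b=snap('top','t18.png')
fit(b,.0777,(.6252,.0717))
E
```

```text
36.55 [0.5061 0.273  0.0842] [-1.7997e+02 -3.0000e-02 -7.7800e+00] [ 0.6 -1.3 -2.7] [-0.087  0.106 -0.018] 0.0175 [ 47.8  18.8 -22.6   0.  -48.6  34.4]
axial 0.8120739486497441 torque 0.0064677061390209616
[(-10, np.float64(58.3)), (-12, np.float64(58.3)), (-8, np.float64(58.2)), (-14, np.float64(57.7)), (-6, np.float64(57.5)), (-16, np.float64(56.9)), (-4, np.float64(56.3)), (-18, np.float64(55.4))]
```

View pics/t18.png

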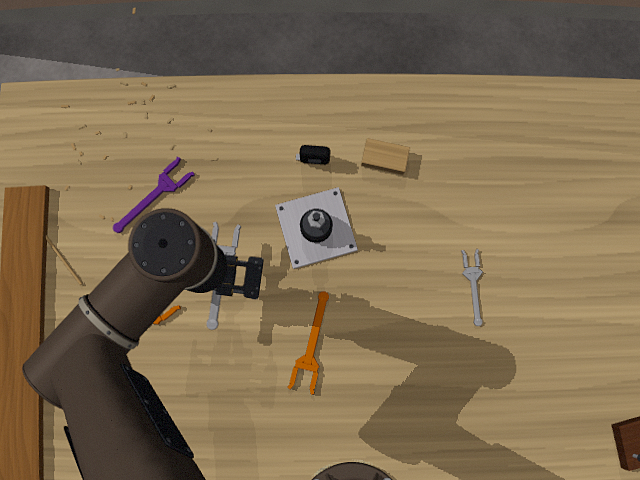

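jog_arm(
  commands=[
    [0, 0, -10, 0],
    [0, 0, -12, 0],
    [0, 0, -12, 0],
    [0, 0, -12, 0],
    [0, 0, -12, 0],
    [0, 0, -10, 0],
    [0, 0, -7, 0],
    [0, 0, -4, 0],
    [0, 0, -1.5, 0],
    [0, 0, 0, 0],
  ],
)

```text
clock: 37.48
tool_pos: [0.5063, 0.2708, 0.0034]
orientation: [180.0, 0.0, -8.2]
force: [-0.6, -0.1, -2.5]
opening: 0.0177
```

```bash
python3 o.py
```

```text
37.4833 [0.5063 0.2708 0.0034] [ 1.7998e+02  1.0000e-02 -8.2100e+00] [-0.6 -0.1 -2.5] [-0.082  0.198 -0.043] 0.0177 [ 47.7  24.9 -26.7   0.  -38.5  34.1]
axial -0.5476974076265734 torque 0.08099964876807703
```

jog_arm(
  commands=[
    [0, 0, -0.5, 0],
    [0, 0, -0.5, 0],
    [0, 0, -0.2, 0],
    [0, 0, 0, 0],
    [0, 0, 0, 0],
    [0, 0, 0, 0],
    [0, 0, 0, 0],
    [0, 0, 0, 0],
    [0, 0, 0, 0],
    [0, 0, 0, 0],
  ],
)

```text
clock: 38.32
tool_pos: [0.5063, 0.2709, 0.0024]
orientation: [180.0, 0.0, -8.2]
force: [0.1, -1.0, -3.0]
opening: 0.0177
```

jog_arm(
  commands=[
    [0, 0, 0, 0],
    [0, 0, 0, 0],
    [0, 0, 0, 0],
    [0, 0, 0, 0],
    [0, 0, 0, 0],
    [0, 0, 0, 0],
    [0, 0, 0, 0],
    [0, 0, 0, 0],
    [0, 0, 0, 0],
    [0, 0, 0, 0],
  ],
  fingers=50,
)

```text
clock: 39.15
tool_pos: [0.5063, 0.2708, 0.0025]
orientation: [-180.0, 0.0, -8.2]
force: [0.5, -0.4, -0.1]
opening: 0.05
```

jog_arm(
  commands=[
    [0, 0, 5, 0],
    [0, 0, 15, 0],
    [0, 0, 25, 0],
    [0, 0, 30, 0],
    [0, 0, 30, 0],
    [-10, 10, 25, 0],
    [-20, 20, 10, 0],
    [-20, 20, 0, 0],
    [-20, 20, 0, 0],
    [0, 0, 0, 0],
  ],
)

```text
clock: 39.98
tool_pos: [0.4342, 0.3434, 0.1436]
orientation: [-179.9, -0.0, -8.0]
force: [-0.3, 0.1, 0.3]
opening: 0.0502
```

```bash
python3 o.py
python3 - <<'E'
from fit import *
a=snap('scene','s19.png');b=snap('top','t19.png')
fit(b,.0777,(.6252,.0717))
E
```

```text
39.9833 [0.4342 0.3434 0.1436] [-1.7988e+02 -3.0000e-02 -8.0400e+00] [-0.3  0.1  0.3] [-0.153  0.196 -0.015] 0.0502 [ 58.6  13.1 -21.4  -0.  -55.3  23.4]
axial -0.2749376265706594 torque 0.03890929631449518
[(-10, np.float64(55.5)), (-8, np.float64(55.4)), (-12, np.float64(55.4)), (-6, np.float64(54.8)), (-14, np.float64(54.8)), (-16, np.float64(53.9)), (-4, np.float64(53.7)), (-18, np.float64(52.6))]
```

View pics/t19.png

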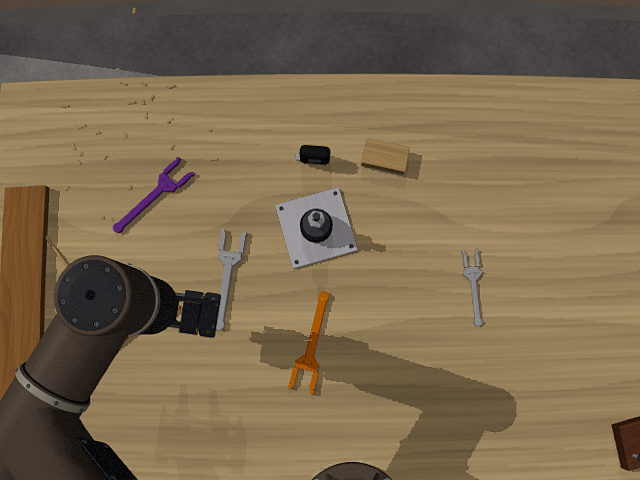

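View pics/s19.png

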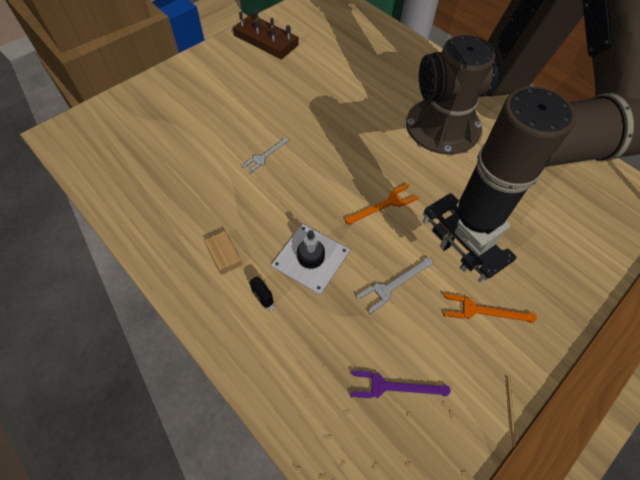

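```bash
python3 -c "
from plant import close_job
print(close_job())"
```

```text
the job is handed in; nothing more can be done
None
```

I ran the nut down finger-tight, tightened it about one flat with the larger spanner, put the spanner back and handed the job in. No verdict is reported, so the result rests on my own estimates.

- **Finger-tight:** The fingers turned the nut about 65° clockwise before it stopped. The moment on the tool peaked at about 0.6 N m there, above the 0.1 to 0.3 N m advised. I then backed off to 0.07 N m and let go.
- **Spanner:** I turned it in two bites. After the first, the pictures put the nut at about 54° and the arm's turn suggested about 60°, so I put the spanner back on and went about 2° further.
- **Last checks:** The two estimates still disagree slightly. The last picture gives about 56° (0.97 rad) past finger-tight; the arm's turn, less the play in the jaws, gives about 60°. Both are inside the 49° to 72° window.
- **At the end:** The spanner lies flat where it started, with its jaws about 190 mm from the nut's axis. In the last pictures the small spanner, tape measure and offcut look unmoved. The open gripper was clear of everything, and I saw no sign of contact with the cutter. The clock stood at about 40 s.

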